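# Put the bike lights away by length

## Task

Sort the two yellow bike lights lying loose on the desk into the sloping stands by length: the long one in the free lane of the long stand, the short one in the free lane of the short stand, each lying flat in its lane between the cheeks and down at the stop at the lane's foot. Leave the two lights already in the stands and the glass tumbler where they are.

Things in the scene. Friction and masses are not known exactly. Their poses are not given: they have to be found in the camera images.
- long_light_center (a point): centre (half-way up) of the loose long bike light lying flat on the desk: a yellow plastic bar, 150 mm long (own x) x 34 mm wide (own y) x 30 mm high (own z up), dark end caps, clear lens strip on top, about 140 g. It is the same at both ends. Grip it across its 34 mm width at mid-length.
- long_place: free lane of the long-light stand. x: up the slope along the lane; z: square to the slope, up and towards the robot; y: across. Origin on the lane floor under mid-light when a 150 mm light touches the foot stop: perfectly put away, its centre is at (0, 0, 15 mm), length along x. Stop face at x = -75 mm, 18 mm high; upper end open. 42 mm wide between its 4 cheeks.
- long_stand: wooden stand fixed to the desk, two lanes 86 mm apart sloping up away from the robot at 32 degrees; the lane on the left (local +y) is taken. Lane floor: cork strip 30 mm wide, 162 mm long. Cheeks 12 mm high, 5 thick, 20 long, near the lane ends (centred 63 mm from mid-lane); between them the sides are open for fingers to 8 mm below the lane floor. Origin: centre of its underside.
- long_parked_center (a point): centre of the 150 mm light that already lies in the second lane of the long stand; same make as the loose one; leave it there
- short_light_center (a point): centre (half-way up) of the loose short bike light lying flat on the desk: a yellow plastic bar, 100 mm long (own x) x 34 mm wide (own y) x 30 mm high (own z up), dark end caps, clear lens strip on top, about 95 g. It is the same at both ends. Grip it across its 34 mm width at mid-length.
- short_place: free lane of the short-light stand. x: up the slope along the lane; z: square to the slope, up and towards the robot; y: across. Origin on the lane floor under mid-light when a 100 mm light touches the foot stop: perfectly put away, its centre is at (0, 0, 15 mm), length along x. Stop face at x = -50 mm, 18 mm high; upper end open. 42 mm wide between its 4 cheeks.
- short_stand: wooden stand fixed to the desk, two lanes 86 mm apart sloping up away from the robot at 32 degrees; the lane on the right (local -y) is taken. Lane floor: cork strip 30 mm wide, 112 mm long. Cheeks 12 mm high, 5 thick, 20 long, near the lane ends (centred 38 mm from mid-lane); between them the sides are open for fingers to 8 mm below the lane floor. Origin: centre of its underside.
- short_parked_center (a point): centre of the 100 mm light that already lies in the second lane of the short stand; same make as the loose one; leave it there
- tumbler: empty glass tumbler, 76 mm across, 105 mm high, standing in front of the stands; origin at the centre of its underside; leave it
- comb: wooden comb lying on the desk in front of the stands, 150 mm long (own y), 37 mm wide, 8 mm high, fixed to the desk; origin at its underside
Things that resemble listed ones, but are neither listed nor needed, are in the scene too. What is shaped like the tumbler but blue, green or orange is not meant.

How it is judged:
At the end, for the whole second after the job is handed in: Each light lies in the free lane of its stand: centre 6 mm below to 12 mm above the fully-down point, within 9 mm of mid-lane, 9 to 20 mm above the lane floor, within 8 degrees of parallel; parked lights moved under 12 mm, tumbler under 30 mm and upright (within 8 degrees) (x of long_light_center in the frame of long_place between -0.006 and 0.012 m and y of long_light_center in the frame of long_place between -0.009 and 0.009 m and z of long_light_center in the frame of long_place between 0.009 and 0.02 m and angle between the x axis of long_light_center and the x axis of long_place, either way round below 0.14 rad and angle between the z axis of long_light_center and the z axis of long_place, either way round below 0.14 rad and distance of each of long_parked_center, short_parked_center from where it was at the start of the episode below 0.012 m and x of short_light_center in the frame of short_place between -0.006 and 0.012 m and y of short_light_center in the frame of short_place between -0.009 and 0.009 m and z of short_light_center in the frame of short_place between 0.009 and 0.02 m and angle between the x axis of short_light_center and the x axis of short_place, either way round below 0.14 rad and angle between the z axis of short_light_center and the z axis of short_place, either way round below 0.14 rad and distance of tumbler from where it was at the start of the episode below 0.03 m and angle between tumbler's own z axis and vertical below 0.15 rad); the robot touches nothing.
It fails at once if the tumbler is knocked over (angle between tumbler's own z axis and vertical above 0.5 rad).
It also fails if it takes over 64 s, if anything falls off the work surface, if the arm or the gripper's body presses on something with over 40 N, if the wrist force passes 120 N, or if a joint passes its speed limit or range.

## Robot

A 6-joint arm with a two-finger parallel gripper is mounted at the origin on the work surface. World frame = base frame: x ahead of the robot, y to its left, z up, the work surface at z = 0. Lengths are in m, angles in rad, forces in N, time in s.
With the tool pointing down it reaches from about 0.375 to 0.825 m from the base axis. Payload 5.5 kg.
Tool frame: the origin (TCP) lies at the very end of the fingers, on their centre line; the grasp point (between the pads) lies manip.pinch_z behind it (manip.pinch_z is the distance from the TCP to the grasp point, in m); z points along the fingers, y is the direction in which the jaws open and shut (so a half turn about z gives the same grasp; the last joint's range is limited). The gripper opens to 85 mm and grips with 20 to 120 N. Pads are 22 mm wide; open, the fingers measure 114 mm over their backs; the gripper's body (76 mm by 85 mm) begins 54 mm behind the grasp point. The pads swing forward as they close: fully open they stand 13 mm farther back than shut.
Start: joints at [-1.119, 0.314, -0.047, 1.21, 0, 1.571], TCP at [0.262, -0.54, 0.231] pointing down, gripper open.
Joint ranges: [-2.67, 2.67], [-0.69, 1.73], [-1.03, 1.25], [-2.08, 2.16], [-1.42, 1.45], [-3.14, 3.14]. Speed limits (rad/s): [2.39, 2.39, 3.01, 3.14, 3.14, 3.14].

## Interface

Orientations are given as [roll, pitch, yaw] about the fixed x, y, z axes, in that order (R = Rz(yaw) Ry(pitch) Rx(roll)).
In Python, from station import telemetry, optics, manip gives the robot as it stands.
- The arm moves only by the tool move_arm, never from a script. Its arguments are lists of equal length, an entry for each row: "slide": the shift along the tool's x, y, z in mm, a list of three; "spin": the turn about the tool's z in rad; "hand": the closure, from 0 (fully open) to 1 (shut). In form: {"slide": [[dx, dy, dz], ...], "spin": [spin, ...], "hand": [hand, ...]}. A call has 1 to 10 rows; each row shifts and turns the pose as measured when the row begins, along the tool's axes as they then stand; what a row does not reach is not made up. A row lasts 1/8 s, in which the tool goes at most 62.5 mm and 10.7 degrees, less where a joint would pass 70% of its speed; a pose out of reach is approached as far as the arm can. A call with a gripper value outside its range is refused whole. The fingers move at their own pace and stop on an object; "squeeze" is the grip in N (left out, the last holds). Time passes only in rows, so rows that do not move let the fingers close. It gives the time, the measured TCP pose, the force and the opening at its end, in the units of the state.
- telemetry.get_state(): the state, without advancing time (a new reading comes with each control period).
- optics.capture(name): name is "scene" or "top" or "wrist"; returns a dict with "color" (384x512x3 uint8, red, green, blue), "vfov" (degrees; the focal length in pixels is half the picture's height over the tangent of half this angle, whatever the lens; pixels are square), "cx", "cy" (the principal point, pixels), "view" (4x4, takes a point from world to camera coordinates). Camera axes: x right, y up, looking along -z (the intrinsics and any distortion apply to the point x, -y, -z); pixel columns grow to the right and rows downward; lengths in m; the calibration is good to about 2 mm. A picture is of the moment at which its call begins. There is no depth.
- manip.job_done(): hands the job in, once; it reports no verdict.
The state is a dict: "time": time; "qpos": joint angles; "joint_vel": joint speeds; "tau": joint torques, N m; "tcp_pos": TCP position; "tcp_rot": TCP orientation; "contact_force": force on the tool from outside, world axes, zero at the start; "torque": the same for the moment, N m; "grip_width": finger opening in m.
Only numpy, scipy, OpenCV 4.12 (cv2) and the standard library are available. Lean on these libraries where they do the work, as an engineer would, in place of code of your own. Each camera call takes 0.05 s, during which the arm holds its last target.

## Working session

There is one attempt and no reset: what is moved stays moved. The work goes in short steps, Python scripts to look and compute and a tool call to move; the robot and the scene stay as the last step left them, time stands still between calls to the robot, and variables do not carry over. Pictures are saved under pics/ and viewed, and the job is handed in when it is done.

Besides the shell and the picture viewer there is one more tool, called after ">>>" by a JSON object that holds its "op" and its "data", one argument or row to a line. move_arm: Moves the arm, as the interface text tells. Its arguments: {"type":"object","properties":{"slide":{"type":"array"},"spin":{"type":"array"},"hand":{"type":"array"},"squeeze":{"type":"number"}},"required":["slide","spin","hand"]}

```bash
ls; mkdir -p pics; python3 - <<'E'
from station import telemetry, optics, manip
import cv2, numpy as np
s=telemetry.get_state(); print({k:np.round(v,3).tolist() for k,v in s.items()}); print(manip.pinch_z, dir(manip), dir(optics))
for n in ["scene","top","wrist"]:
    c=optics.capture(n); cv2.imwrite(f"pics/{n}0.png",c["color"][:,:,::-1]); print(n,[ (k,np.round(v,4).tolist()) for k,v in c.items() if k!="color"])
    np.save(f"pics/{n}0.npy",c,allow_pickle=True)
E
```

```text
pics
{'time': 0.0, 'qpos': [-1.119, 0.314, -0.048, 1.21, -0.0, 1.571], 'joint_vel': [0.0, 0.0, 0.001, -0.003, -0.0, 0.0], 'tau': [-0.001, -53.959, 33.975, 0.019, -0.0, -0.0], 'tcp_pos': [0.262, -0.539, 0.23], 'tcp_rot': [-3.14, 0.0, 0.452], 'contact_force': [0.266, 0.119, 0.292], 'torque': [-0.007, 0.012, 0.009], 'grip_width': 0.085}
0.0187 ['PlanningError', '__class__', '__delattr__', '__dict__', '__dir__', '__doc__', '__eq__', '__format__', '__ge__', '__getattribute__', '__getstate__', '__gt__', '__hash__', '__init__', '__init_subclass__', '__le__', '__lt__', '__module__', '__ne__', '__new__', '__reduce__', '__reduce_ex__', '__repr__', '__setattr__', '__sizeof__', '__str__', '__subclasshook__', '__weakref__', 'job_done', 'pinch_z'] ['__class__', '__delattr__', '__dict__', '__dir__', '__doc__', '__eq__', '__format__', '__ge__', '__getattribute__', '__getstate__', '__gt__', '__hash__', '__init__', '__init_subclass__', '__le__', '__lt__', '__module__', '__ne__', '__new__', '__reduce__', '__reduce_ex__', '__repr__', '__setattr__', '__sizeof__', '__str__', '__subclasshook__', '__weakref__', 'capture']
scene [('vfov', 46.8589), ('cx', 257.1299), ('cy', 185.6323), ('view', [[0.7502, 0.6611, -0.0085, -0.3364], [-0.5666, 0.6495, 0.5071, 0.2297], [0.3408, -0.3756, 0.8618, -1.4129], [0.0, 0.0, 0.0, 1.0]])]
top [('vfov', 45.5915), ('cx', 251.746), ('cy', 194.1814), ('view', [[0.008, -1.0, 0.0056, 0.0111], [0.982, 0.0089, 0.1887, -0.4675], [-0.1887, 0.004, 0.982, -1.1027], [0.0, 0.0, 0.0, 1.0]])]
wrist [('vfov', 61.2528), ('cx', 256.0235), ('cy', 192.4602), ('view', [[0.4375, -0.8992, -0.0007, -0.599], [0.8666, 0.4218, -0.2666, 0.0359], [0.2401, 0.116, 0.9638, -0.3775], [0.0, 0.0, 0.0, 1.0]])]
```

View pics/scene0.png

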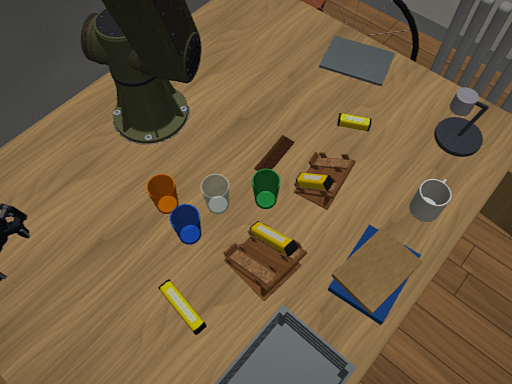

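View pics/top0.png

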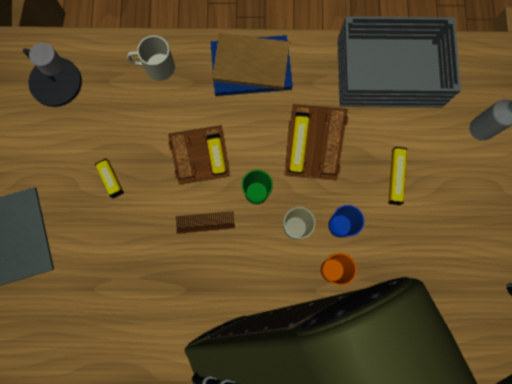

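View pics/wrist0.png

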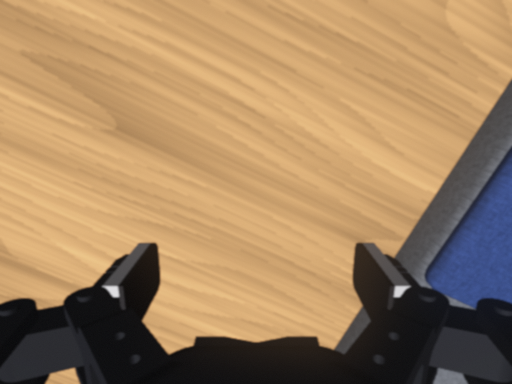

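```bash
cat > h.py <<'E'
import numpy as np, cv2
def load(n): return np.load(f"pics/{n}.npy",allow_pickle=True).item()
def cam(c):
    V=np.array(c["view"]);R=V[:3,:3];t=V[:3,3];f=c["color"].shape[0]/2/np.tan(np.radians(c["vfov"])/2)
    return R,t,f,-R.T@t
def ray(c,u,v):
    R,t,f,C=cam(c); d=R.T@np.array([(u-c["cx"])/f,-(v-c["cy"])/f,-1.]); return C,d/np.linalg.norm(d)
def onz(c,u,v,z):
    C,d=ray(c,u,v); return C+d*(z-C[2])/d[2]
def onplane(c,u,v,p,n):
    C,d=ray(c,u,v); return C+d*(np.dot(p-C,n)/np.dot(d,n))
def proj(c,P):
    R,t,f,C=cam(c); q=R@np.asarray(P)+t; return np.array([c["cx"]+f*q[0]/-q[2],c["cy"]-f*q[1]/-q[2]])
def tri(c1,p1,c2,p2):
    C1,d1=ray(c1,*p1);C2,d2=ray(c2,*p2)
    A=np.stack([d1,-d2],1);s=np.linalg.lstsq(A,C2-C1,rcond=None)[0]
    a=C1+s[0]*d1;b=C2+s[1]*d2; return (a+b)/2,np.linalg.norm(a-b)
def crop(c,x0,y0,x1,y1,k,fn):
    im=c["color"][y0:y1,x0:x1,::-1]; cv2.imwrite(fn,cv2.resize(im,None,fx=k,fy=k,interpolation=cv2.INTER_CUBIC))
E
python3 - <<'E'
from h import *
t=load("top0");s=load("scene0")
print(cam(t)[3],cam(s)[3])
crop(t,80,90,240,210,5,"pics/tA.png");crop(t,270,90,430,210,5,"pics/tB.png")
crop(s,220,100,380,220,5,"pics/sA.png");crop(s,150,210,310,330,5,"pics/sB.png")
for n,c in (("top",t),("scene",s)):
    hsv=cv2.cvtColor(c["color"],cv2.COLOR_RGB2HSV)
    m=cv2.inRange(hsv,(24,150,110),(36,255,255))
    m=cv2.morphologyEx(m,cv2.MORPH_CLOSE,np.ones((7,7)))
    k,l,st,ce=cv2.connectedComponentsWithStats(m)
    for i in range(1,k):
        if st[i,4]>60:
            r=cv2.minAreaRect(np.argwhere(l==i)[:,::-1].astype(np.float32)); print(n,st[i],np.round(ce[i],1),np.round(cv2.boxPoints(r),1).tolist())
E
```

```text
[0.25093154 0.01975386 1.17101289] [ 0.86401102 -0.45754999  1.09834629]
top [290 117  19  55 726] [298.8 143.4] [[289.0, 170.10000610351562], [295.20001220703125, 115.5999984741211], [308.6000061035156, 117.19999694824219], [302.3999938964844, 171.60000610351562]]
top [207 138  18  35 437] [215.9 155.2] [[206.60000610351562, 139.60000610351562], [219.1999969482422, 137.3000030517578], [225.39999389648438, 171.1999969482422], [212.6999969482422, 173.5]]
top [391 149  16  52 680] [398.5 174.5] [[390.1000061035156, 199.6999969482422], [393.70001220703125, 148.3000030517578], [406.79998779296875, 149.1999969482422], [403.29998779296875, 200.60000610351562]]
top [ 96 161  23  33 417] [107.1 176.8] [[94.19999694824219, 164.60000610351562], [105.9000015258789, 159.1999969482422], [119.80000305175781, 188.89999389648438], [108.19999694824219, 194.3000030517578]]
scene [340 113  30  13 250] [354.6 119.4] [[339.29998779296875, 121.0], [340.79998779296875, 112.5999984741211], [369.8999938964844, 117.9000015258789], [368.3999938964844, 126.30000305175781]]
scene [297 173  31  12 255] [311.6 178. ] [[296.6000061035156, 181.0], [297.79998779296875, 171.39999389648438], [327.0, 175.0], [325.79998779296875, 184.60000610351562]]
scene [251 222  41  26 453] [270.6 234.3] [[249.60000610351562, 229.5], [255.3000030517578, 219.1999969482422], [291.3999938964844, 239.1999969482422], [285.70001220703125, 249.60000610351562]]
scene [160 281  44  49 755] [181.1 305.2] [[158.39999389648438, 288.0], [169.5, 279.20001220703125], [203.6999969482422, 321.8999938964844], [192.60000610351562, 330.70001220703125]]
```

View pics/tA.png

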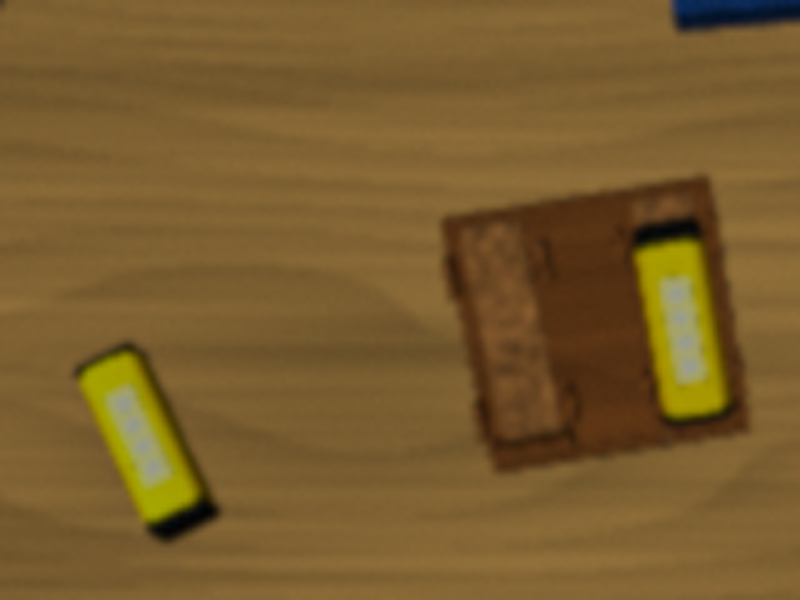

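View pics/tB.png

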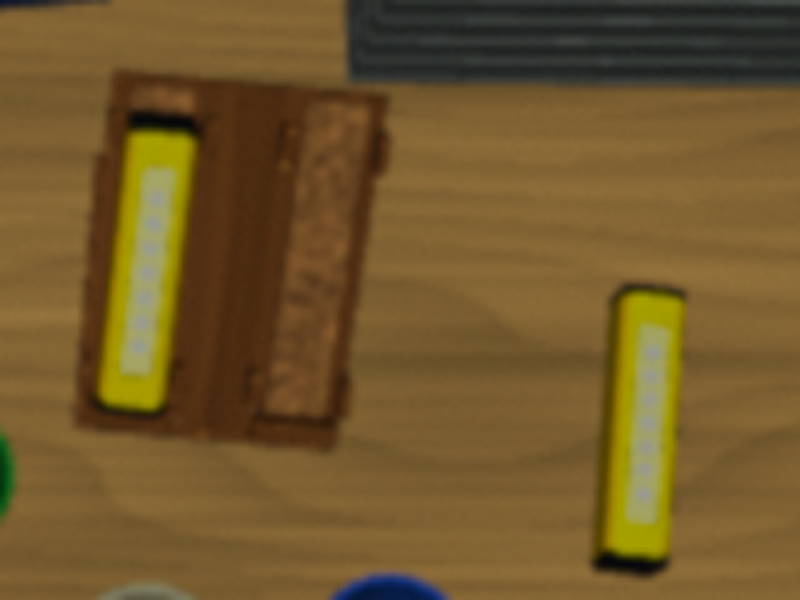

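View pics/sA.png

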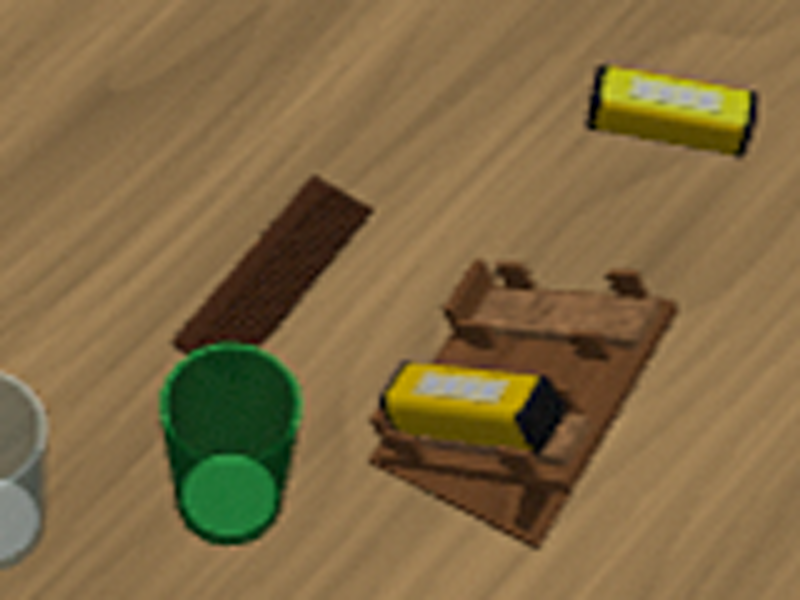

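View pics/sB.png

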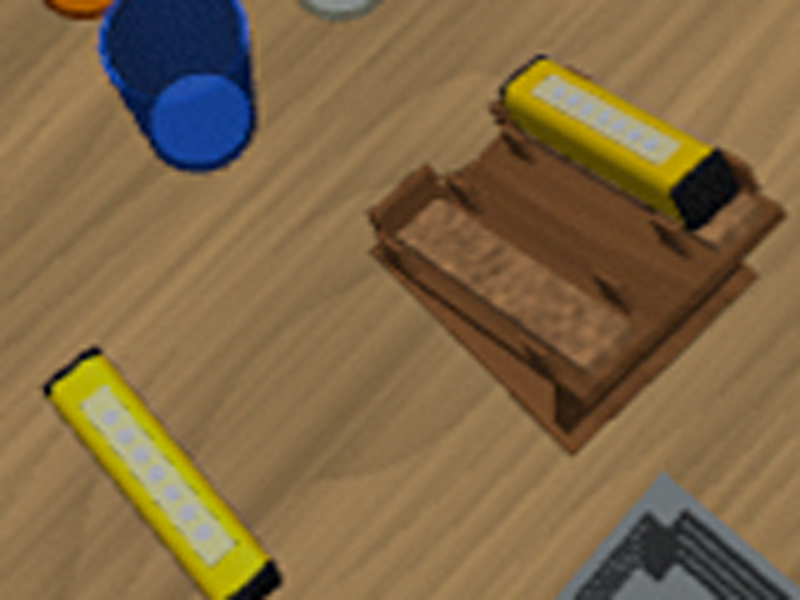

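```bash
python3 - <<'E'
from h import *
t=load("top0");s=load("scene0")
def lens(c,x,y,w,h):
    im=c["color"][y:y+h,x:x+w]; hsv=cv2.cvtColor(im,cv2.COLOR_RGB2HSV)
    m=((hsv[...,1]<110)&(hsv[...,2]>120)).astype(np.uint8)
    k,l,st,ce=cv2.connectedComponentsWithStats(m); i=1+np.argmax(st[1:,4])
    p=np.argwhere(l==i)[:,::-1].astype(float); mu=p.mean(0); ev,V=np.linalg.eigh(np.cov((p-mu).T))
    a=V[:,1]; L=np.sqrt(12*ev[1])/2
    return mu+[x,y], a*L, st[i,4]
B={"long":((391,149,16,52),(160,281,44,49)),"short":((96,161,23,33),(340,113,30,13)),"plong":((290,117,19,55),(251,222,41,26)),"pshort":((207,138,18,35),(297,173,31,12))}
for n,(bt,bs) in B.items():
    mt,at,kt=lens(t,*bt); ms,as_,ks=lens(s,*bs)
    P,e=tri(t,mt,s,ms)
    print(n,"lens tri",P.round(4),"gap",round(e,4),kt,ks)
    if n in("long","short"):
        for c,m,a in((t,mt,at),(s,ms,as_)):
            A=onz(c,*(m+a),.03);D=onz(c,*(m-a),.03); d=A-D; d*=np.sign(d[0]); print("   z.03",((A+D)/2).round(4),"len",np.linalg.norm(d).round(4),"yaw",np.degrees(np.arctan2(d[1],d[0])).round(2))
def T(off,p): return np.array(p)/5+off-0.4
def lane(n,to,tp,so,sp):
    U=[tri(t,T(to,tp[i]),s,T(so,sp[i])) for i in range(4)]
    names=["up+y","up-y","foot-y","foot+y"]
    for a,(P,e) in zip(names,U): print(n,a,P.round(4),round(e,4))
    P=np.array([u[0] for u in U]); d=(P[0]+P[1]-P[2]-P[3])/2; print(" len",np.linalg.norm(d),"slope",np.degrees(np.arctan2(d[2],np.hypot(*d[:2]))),"yaw",np.degrees(np.arctan2(d[1],d[0])), "cen",P.mean(0))
    w=(P[0]-P[1]+P[3]-P[2])/2; print(" w",np.linalg.norm(w),"wyaw",np.degrees(np.arctan2(-w[0],w[1])))
lane("L",(270,90),[(308,98),(370,102),(328,418),(262,416)],(150,210),[(632,322),(590,370),(398,238),(437,198)])
lane("S",(80,90),[(458,228),(522,222),(562,430),(498,440)],(220,100),[(650,297),(642,342),(462,325),(480,288)])
print(onz(t,299,222,0.1),onz(t,257,187,.1))
E
```

```text
long lens tri [ 0.5253 -0.3632  0.033 ] gap 0.002 164 283
   z.03 [ 0.527  -0.3634  0.03  ] len 0.0983 yaw -6.95
   z.03 [ 0.5227 -0.3636  0.03  ] len 0.105 yaw -6.92
short lens tri [0.511  0.3828 0.0332] gap 0.0033 84 65
   z.03 [0.5129 0.3853 0.03  ] len 0.05 yaw 27.95
   z.03 [0.5091 0.3836 0.03  ] len 0.0533 yaw 28.57
plong lens tri [ 0.5838 -0.1005  0.0959] gap 0.0016 185 159
pshort lens tri [0.556  0.1026 0.083 ] gap 0.0024 93 68
L up+y [ 0.6653 -0.1774  0.1176] 0.0023
L up-y [ 0.6648 -0.2074  0.1158] 0.0008
L foot-y [ 0.5275 -0.1985  0.0294] 0.0012
L foot+y [ 0.5279 -0.1667  0.026 ] 0.0028
 len 0.16393372034949558 slope 32.869460914568336 yaw -4.103513719859854 cen [ 0.59637071 -0.18750074  0.07219685]
 w 0.030916269404520438 wyaw -0.8080555078830914
S up+y [0.6021 0.2124 0.0927] 0.0061
S up-y [0.6114 0.186  0.0851] 0.0036
S foot-y [0.5155 0.1665 0.0304] 0.005
S foot+y [0.5085 0.1971 0.0289] 0.0105
 len 0.11311200765340612 slope 31.601662544694065 yaw 10.445658229587776 cen [0.55936841 0.19049089 0.05925602]
 w 0.029811850858797163 wyaw 15.969854539397724
[ 0.3908772  -0.09673904  0.1       ] [0.47436663 0.002924   0.1       ]
```

```bash
python3 - <<'E'
from h import *
t=load("top0");s=load("scene0")
def T(off,p): return np.array(p)/5+off-0.4
# direction in slope plane from long edges (top & scene): iterate plane normal with yaw
th=np.radians(32)
def yaw(c,a,b,P0,y):
    for _ in range(5):
        n=np.array([-np.sin(th)*np.cos(y),-np.sin(th)*np.sin(y),np.cos(th)])
        d=onplane(c,*b,P0,n)-onplane(c,*a,P0,n); y=np.arctan2(d[1],d[0])
    return np.degrees(y).round(2),np.linalg.norm(d).round(4)
tb=(270,90);sb=(150,210);ta=(80,90);sa=(220,100)
PL=np.array([.592,-.186,.0705]);PS=np.array([.5567,.19,.0576])
print("L cork +y top",yaw(t,T(tb,(262,416)),T(tb,(308,98)),PL,0)," -y",yaw(t,T(tb,(328,418)),T(tb,(370,102)),PL,0))
print("L cork scene +y",yaw(s,T(sb,(437,198)),T(sb,(632,322)),PL,0)," -y",yaw(s,T(sb,(398,238)),T(sb,(590,370)),PL,0))
print("S cork top",yaw(t,T(ta,(498,440)),T(ta,(458,228)),PS,.17),yaw(t,T(ta,(562,430)),T(ta,(522,222)),PS,.17))
print("S cork scene",yaw(s,T(sa,(480,288)),T(sa,(650,297)),PS,.17),yaw(s,T(sa,(462,325)),T(sa,(642,342)),PS,.17))
# parked lens boxes, top-view, lens plane; crop pts
PLp=np.array([.5838,-.1005,.0959]);PSp=np.array([.556,.1026,.083])
print("plong",yaw(t,T(tb,(138,374)),T(tb,(161,170)),PLp,0),yaw(s,T(sb,(542,88)),T(sb,(668,154)),PLp,0))
print("pshort",yaw(t,T(ta,(690,380)),T(ta,(672,278)),PSp,.17),yaw(s,T(sa,(418,385)),T(sa,(505,390)),PSp,.17))
# tool->light deltas
from station import telemetry
st=telemetry.get_state();p=st["tcp_pos"];y=st["tcp_rot"][2]
d=(np.array([.525,-.3634])-np.array(p[:2]))
print(p,y,"tool dxy",d@[np.cos(y),np.sin(y)],d@[np.sin(y),-np.cos(y)])
E
```

```text
L cork +y top (np.float64(-4.84), np.float64(0.1641))  -y (np.float64(-3.4), np.float64(0.1627))
L cork scene +y (np.float64(-3.67), np.float64(0.1605))  -y (np.float64(-4.01), np.float64(0.1609))
S cork top (np.float64(8.75), np.float64(0.1117)) (np.float64(9.67), np.float64(0.1098))
S cork scene (np.float64(12.0), np.float64(0.1132)) (np.float64(10.03), np.float64(0.1205))
plong (np.float64(-4.18), np.float64(0.1031)) (np.float64(-3.29), np.float64(0.1001))
pshort (np.float64(10.13), np.float64(0.0528)) (np.float64(14.33), np.float64(0.0562))
[ 0.26175536 -0.53939708  0.23063327] 0.45179867528275164 tool dxy 0.31366912121388885 -0.04340959758861926
```

>>> {"op": "move_arm", "data": {
  "slide": [
    [52, -7, 0],
    [52, -7, 0],
    [52, -7, 0],
    [52, -7, 0],
    [52, -7, 0],
    [52, -7, 0],
    [0, 0, 20],
    [0, 0, 20],
    [0, 0, 20],
    [0, 0, 10]
  ],
  "spin": [0, 0, 0, 0, 0, 0, 0.145, 0.145, 0.145, 0.145],
  "hand": [0, 0, 0, 0, 0, 0, 0, 0, 0, 0],
  "squeeze": 30
}}

```text
time: 1.4
tcp_pos: [0.5324, -0.3592, 0.1555]
tcp_rot: [-3.139, 0.003, -0.147]
contact_force: [-0.2, 0.3, -0.6]
grip_width: 0.0856
```

```bash
python3 - <<'E'
from h import *
from station import telemetry, optics
c=optics.capture("wrist");np.save("pics/w1.npy",c,allow_pickle=True);cv2.imwrite("pics/w1.png",c["color"][:,:,::-1])
s=telemetry.get_state();print(s["time"],s["tcp_pos"],s["tcp_rot"],s["contact_force"])
print(proj(c,[.525,-.3634,.03]))
E
```

```text
1.45 [ 0.5318788  -0.35883449  0.15427413] [-3.13840784  0.00458109 -0.15164871] [-0.22357029  0.33617214 -1.97189182]
[262.24375005 191.09578043]
```

View pics/w1.png

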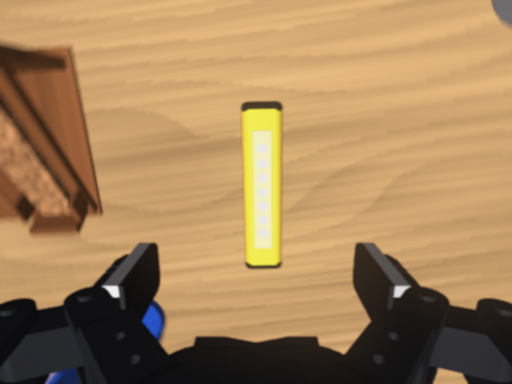

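```bash
cat >> h.py <<'E'
def delta(s,tgt):
    p=np.array(s["tcp_pos"]);y=s["tcp_rot"][2];d=np.array(tgt[:2])-p[:2]
    return np.round(1000*np.array([d@[np.cos(y),np.sin(y)],d@[np.sin(y),-np.cos(y)],p[2]-tgt[2]]),1)
def ylight(c,z,box=None):
    im=c["color"];hsv=cv2.cvtColor(im,cv2.COLOR_RGB2HSV);m=cv2.inRange(hsv,(22,130,110),(38,255,255))
    m=cv2.morphologyEx(m,cv2.MORPH_CLOSE,np.ones((25,25)))
    k,l,st,ce=cv2.connectedComponentsWithStats(m);i=1+np.argmax(st[1:,4]);x,y,w,h=st[i,:4]
    mm=((l==i)&(hsv[...,1]<110)).astype(np.uint8);mm=cv2.morphologyEx(mm,cv2.MORPH_OPEN,np.ones((3,3)));k,l,st,ce=cv2.connectedComponentsWithStats(mm);i=1+np.argmax(st[1:,4])
    r=cv2.minAreaRect(np.argwhere(l==i)[:,::-1].astype(np.float32)); b=cv2.boxPoints(r)
    e=[np.linalg.norm(b[1]-b[0]),np.linalg.norm(b[2]-b[1])]
    A,D=((b[0]+b[1])/2,(b[2]+b[3])/2) if e[1]>e[0] else ((b[1]+b[2])/2,(b[3]+b[0])/2)
    P,Q=onz(c,*A,z),onz(c,*D,z);d=P-Q;d*=np.sign(d[0]);return (P+Q)/2,np.linalg.norm(d),np.arctan2(d[1],d[0]),r
E
python3 - <<'E'
from h import *
from station import telemetry
s=telemetry.get_state();c=load("w1");L=ylight(c,.03);print(L)
print(delta(s,[L[0][0],L[0][1],.001]), "spin",-(L[2]-s["tcp_rot"][2]))
E
```

```text
(array([ 0.52430549, -0.3626577 ,  0.03      ]), np.float64(0.10466409710839691), np.float64(-0.14175977571358478), ((261.5, 189.0), (118.0, 19.0), 90.0))
[ -6.9   4.9 153.3] spin -0.009888933454732185
```

>>> {"op": "move_arm", "data": {
  "slide": [
    [-3, 2, 40],
    [-3, 2, 40],
    [-1, 1, 35],
    [0, 0, 15],
    [0, 0, 0]
  ],
  "spin": [-0.01, -0.01, 0, 0, 0],
  "hand": [0, 0, 0, 0, 0]
}}

```text
time: 2.08
tcp_pos: [0.5245, -0.363, 0.0222]
tcp_rot: [-3.139, 0.003, -0.122]
contact_force: [0.1, -1.0, 1.2]
grip_width: 0.0855
```

```bash
python3 - <<'E'
from h import *
from station import telemetry
s=telemetry.get_state();print(delta(s,[.5245,-.363,.001]),-(-.13-s["tcp_rot"][2]))
E
```

```text
[-0.  -0.  21.2] 0.008234575403449296
```

>>> {"op": "move_arm", "data": {
  "slide": [
    [0, 0, 14],
    [0, 0, 6],
    [0, 0, 1],
    [0, 0, 0],
    [0, 0, 0],
    [0, 0, 0],
    [0, 0, 0],
    [0, 0, 0]
  ],
  "spin": [0, 0, 0, 0, 0, 0, 0, 0],
  "hand": [0, 0, 0, 0.5, 1, 1, 1, 1],
  "squeeze": 30
}}

```text
time: 3.08
tcp_pos: [0.5276, -0.3648, 0.0044]
tcp_rot: [3.141, -0.003, -0.121]
contact_force: [-0.0, -0.5, -0.6]
grip_width: 0.0338
```

>>> {"op": "move_arm", "data": {
  "slide": [
    [0, 0, -20],
    [0, 0, -50],
    [0, 0, -55],
    [0, 0, -55],
    [0, 0, -20],
    [0, 0, 0]
  ],
  "spin": [0, 0, 0, 0, 0, 0],
  "hand": [1, 1, 1, 1, 1, 1]
}}

```text
time: 3.82
tcp_pos: [0.525, -0.3634, 0.2072]
tcp_rot: [-3.139, 0.003, -0.121]
contact_force: [-0.3, 0.5, -2.7]
grip_width: 0.0339
```

```bash
python3 - <<'E'
from h import *
from station import telemetry, optics
c=optics.capture("wrist");np.save("pics/w2.npy",c,allow_pickle=True);cv2.imwrite("pics/w2.png",c["color"][:,:,::-1])
s=telemetry.get_state();print(s["time"],s["tcp_pos"],s["tcp_rot"],s["contact_force"])
E
```

```text
3.875 [ 0.52462212 -0.36317109  0.20614472] [-3.13853885  0.00369242 -0.12055932] [ 0.91357652 -0.55799971 -1.61023352]
```

View pics/w2.png

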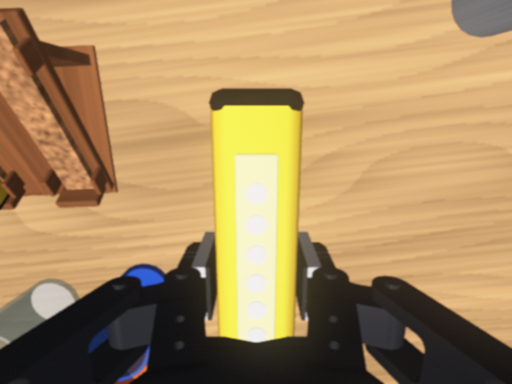

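```bash
python3 - <<'E'
from h import *
c=load("w2");p=np.array([0.5246,-0.3632,.2061]);y=-.1206
ex=np.array([np.cos(y),np.sin(y),0])
print("cam-tcp",cam(c)[3]-p)
for z in(.0256,-.0044):
  for d in(.072,.075,.078,.052):
    print(z,d,proj(c,p+ex*d+[0,0,z]).round(1))
E
```

```text
cam-tcp [ 0.06671106 -0.00849523  0.14337088]
0.0256 0.072 [255.3  87.8]
0.0256 0.075 [255.3  78.6]
0.0256 0.078 [255.3  69.3]
0.0256 0.052 [255.3 145.7]
-0.0044 0.072 [255.6  90.7]
-0.0044 0.075 [255.6  83.4]
-0.0044 0.078 [255.6  76.1]
-0.0044 0.052 [255.5 137.1]
```

>>> {"op": "move_arm", "data": {
  "slide": [
    [12, -46, 0],
    [12, -46, 0],
    [12, -46, 0],
    [12, -46, 0],
    [0, 0, 0],
    [0, 0, 0]
  ],
  "spin": [0, -0.025, -0.025, 0, 0, 0],
  "hand": [1, 1, 1, 1, 1, 1]
}}

```text
time: 4.62
tcp_pos: [0.5869, -0.1789, 0.1932]
tcp_rot: [-3.134, 0.021, -0.071]
contact_force: [-1.0, -0.1, -1.8]
grip_width: 0.0336
```

```bash
python3 - <<'E'
from h import *
from station import telemetry, optics
for n in("wrist","top","scene"):
    c=optics.capture(n);np.save(f"pics/{n}3.npy",c,allow_pickle=True);cv2.imwrite(f"pics/{n}3.png",c["color"][:,:,::-1])
s=telemetry.get_state();print(s["time"],s["tcp_pos"],s["tcp_rot"],s["contact_force"])
print(delta(s,[.594,-.187,.12]))
E
```

```text
4.775 [ 0.58709876 -0.17992254  0.19407408] [-3.13369365  0.01929568 -0.07292287] [ 0.41751864 -0.67477965 -1.45834695]
[ 7.4  6.6 74.1]
```

View pics/wrist3.png

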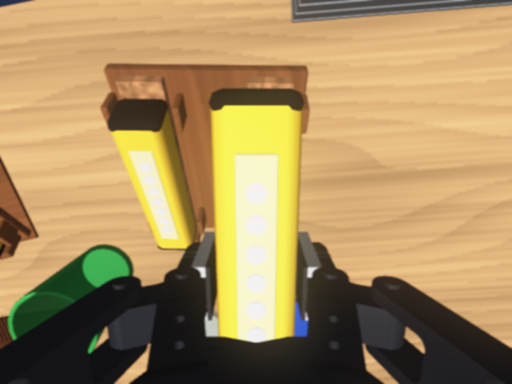

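```bash
python3 - <<'E'
from h import *
c=load("wrist3");crop(c,90,50,320,200,3,"pics/w3c.png")
ps=-.07;th=np.radians(32);O=np.array([.5937,-.1874,.071])
u=np.array([np.cos(th)*np.cos(ps),np.cos(th)*np.sin(ps),np.sin(th)]);l=np.array([-np.sin(ps),np.cos(ps),0])
for a in(.081,.087):
  for w in(.015,-.015,.101,.071): print(a,w,proj(c,O+u*a+l*w).round(1))
E
```

```text
0.081 0.015 [245.9  84.9]
0.081 -0.015 [292.4  84.8]
0.081 0.101 [112.9  84.9]
0.081 0.071 [159.2  84.9]
0.087 0.015 [245.6  76.2]
0.087 -0.015 [293.2  76.2]
0.087 0.101 [109.8  76.3]
0.087 0.071 [157.1  76.3]
```

View pics/w3c.png

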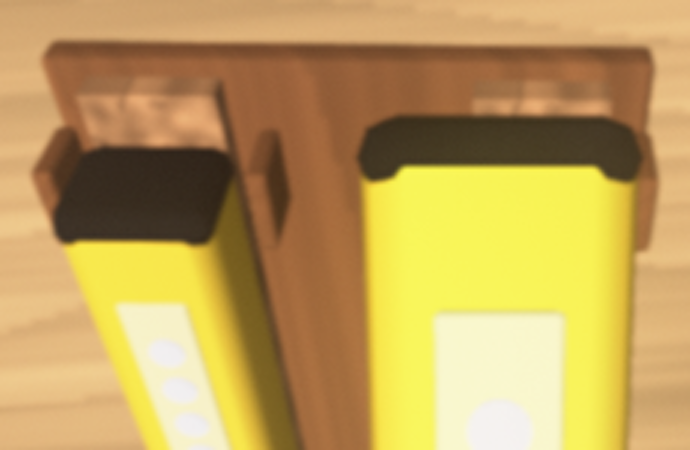

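View pics/scene3.png

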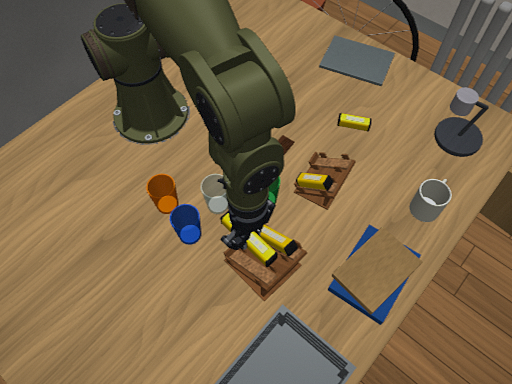

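>>> {"op": "move_arm", "data": {
  "slide": [
    [4, 4, 15],
    [4, 4, 20],
    [0, 0, 20],
    [0, 0, 8],
    [0, 0, 0]
  ],
  "spin": [0, 0, 0, 0, 0],
  "hand": [1, 1, 1, 1, 1],
  "squeeze": 25
}}

```text
time: 5.4
tcp_pos: [0.5926, -0.1931, 0.126]
tcp_rot: [-3.134, 0.02, -0.079]
contact_force: [-1.0, 0.3, -2.0]
grip_width: 0.0336
```

```bash
python3 - <<'E'
from h import *
from station import telemetry, optics
for n in("wrist","scene"):
    c=optics.capture(n);np.save(f"pics/{n}4.npy",c,allow_pickle=True);cv2.imwrite(f"pics/{n}4.png",c["color"][:,:,::-1])
crop(c,200,180,320,300,5,"pics/s4c.png")
s=telemetry.get_state();print(s["time"],s["tcp_pos"],s["tcp_rot"],s["contact_force"])
print(delta(s,[.594,-.188,.12]))
E
```

```text
5.5 [ 0.59324122 -0.19302501  0.12710802] [-3.1348038   0.01821588 -0.0788602 ] [ 0.08896947 -0.21429238 -2.16674186]
[ 0.4 -5.1  7.1]
```

View pics/s4c.png

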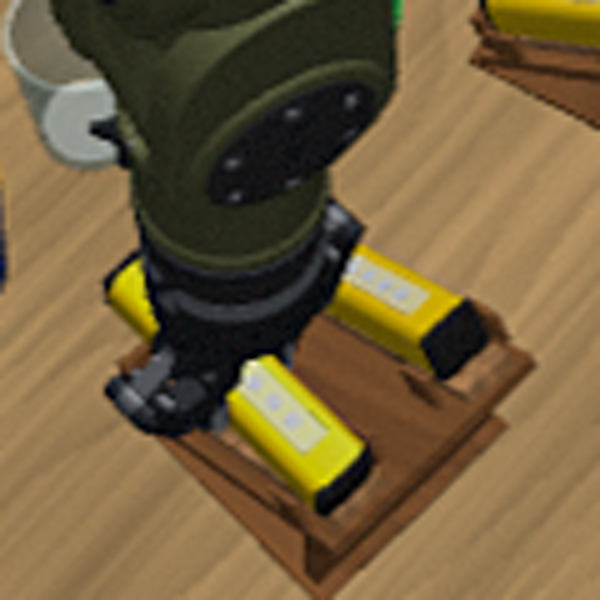

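View pics/wrist4.png

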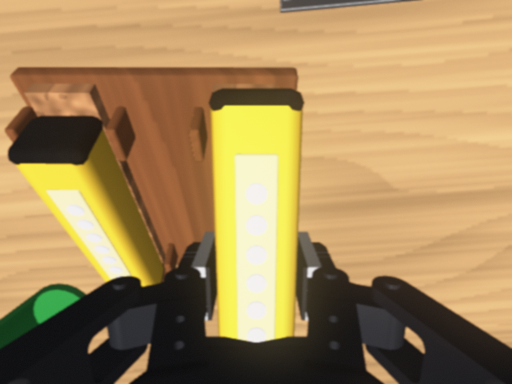

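>>> {"op": "move_arm", "data": {
  "slide": [
    [0, -4, 0],
    [0, -1, 0],
    [0, 0, 0]
  ],
  "spin": [0, 0, 0],
  "hand": [1, 1, 1]
}}

```text
time: 5.88
tcp_pos: [0.5951, -0.1879, 0.1292]
tcp_rot: [-3.135, 0.015, -0.079]
contact_force: [0.2, 0.2, -1.7]
grip_width: 0.0336
```

```bash
python3 - <<'E'
from h import *
from station import telemetry, optics
for n in("wrist",):
    c=optics.capture(n);np.save(f"pics/{n}5.npy",c,allow_pickle=True)
crop(c,150,50,350,150,4,"pics/w5c.png")
s=telemetry.get_state();print(s["time"],s["tcp_pos"],s["tcp_rot"],s["contact_force"])
print(delta(s,[.594,-.188,.12]))
E
```

```text
5.925 [ 0.59502565 -0.18795075  0.12918574] [-3.13547727  0.01483952 -0.07860843] [-0.30264157  0.64705808 -1.32954598]
[-1.   0.1  9.2]
```

View pics/w5c.png

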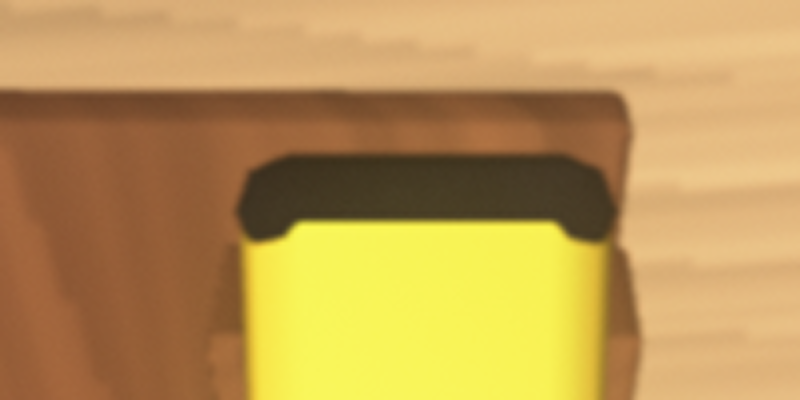

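>>> {"op": "move_arm", "data": {
  "slide": [
    [0, 0, 9],
    [0, 0, 9],
    [0, 0, 9],
    [0, 0, 9]
  ],
  "spin": [0, 0, 0, 0],
  "hand": [1, 1, 1, 1]
}}

```text
time: 6.42
tcp_pos: [0.5943, -0.1879, 0.0923]
tcp_rot: [-3.136, 0.014, -0.079]
contact_force: [-2.2, 0.4, 3.7]
grip_width: 0.0339
```

>>> {"op": "move_arm", "data": {
  "slide": [
    [0, 0, 5],
    [0, 0, 5],
    [0, 0, 4],
    [0, 0, 0]
  ],
  "spin": [0, 0, 0, 0],
  "hand": [1, 1, 1, 1]
}}

```text
time: 6.92
tcp_pos: [0.5953, -0.188, 0.0772]
tcp_rot: [-3.136, 0.012, -0.079]
contact_force: [-0.7, -1.0, 0.7]
grip_width: 0.0337
```

```bash
python3 - <<'E'
from h import *
from station import telemetry, optics
for n in("wrist","scene"):
    c=optics.capture(n);np.save(f"pics/{n}6.npy",c,allow_pickle=True);cv2.imwrite(f"pics/{n}6.png",c["color"][:,:,::-1])
crop(c,200,180,320,300,5,"pics/s6c.png")
s=telemetry.get_state();print(s["time"],s["tcp_pos"],s["tcp_rot"],s["contact_force"])
E
```

```text
7.025 [ 0.59526096 -0.18798753  0.0772398 ] [-3.13615869  0.01221362 -0.07867479] [-0.14785627 -0.01376318 -0.19474126]
```

View pics/s6c.png

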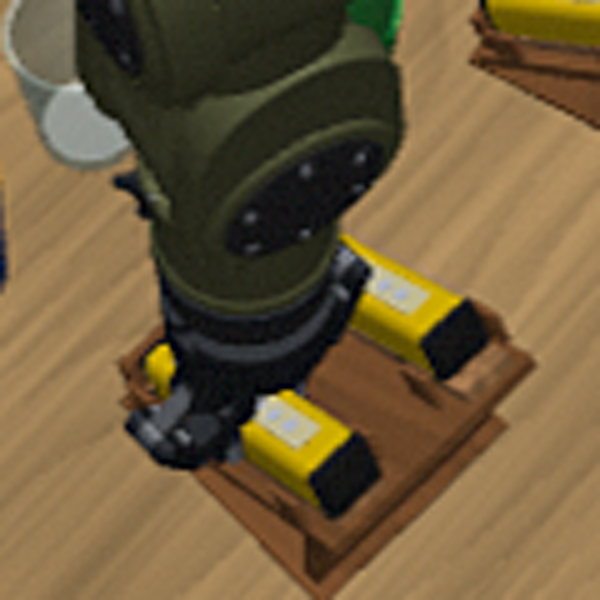

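View pics/wrist6.png

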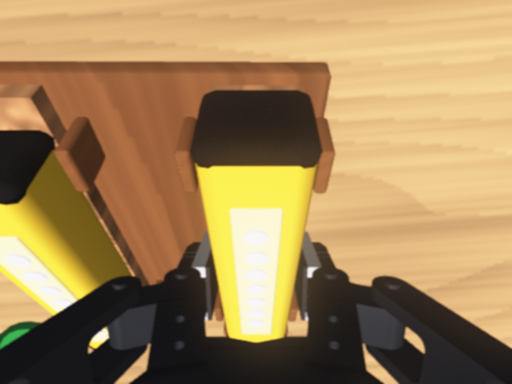

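>>> {"op": "move_arm", "data": {
  "slide": [
    [0, 0, 3],
    [-3, 0, 3],
    [-3, 0, 2],
    [-3, 0, 2],
    [0, 0, 0]
  ],
  "spin": [0, 0, 0, 0, 0],
  "hand": [1, 1, 1, 1, 1]
}}

```text
time: 7.65
tcp_pos: [0.5869, -0.1875, 0.0715]
tcp_rot: [-3.137, 0.009, -0.079]
contact_force: [-1.6, -0.0, 1.5]
grip_width: 0.0333
```

>>> {"op": "move_arm", "data": {
  "slide": [
    [-3, 0, 2],
    [-3, 0, 2],
    [-3, 0, 2],
    [0, 0, 0]
  ],
  "spin": [0, 0, 0, 0],
  "hand": [1, 1, 1, 1]
}}

```text
time: 8.15
tcp_pos: [0.5826, -0.1874, 0.0688]
tcp_rot: [-3.137, -0.001, -0.079]
contact_force: [-2.5, 0.0, 0.2]
grip_width: 0.0335
```

```bash
python3 - <<'E'
from h import *
from station import telemetry, optics
for n in("wrist","scene","top"):
    c=optics.capture(n);np.save(f"pics/{n}7.npy",c,allow_pickle=True);cv2.imwrite(f"pics/{n}7.png",c["color"][:,:,::-1])
    if n=="scene":crop(c,200,180,320,300,5,"pics/s7c.png")
s=telemetry.get_state();print(s["time"],s["tcp_pos"],s["tcp_rot"],s["contact_force"])
E
```

```text
8.3 [ 0.58261332 -0.18740481  0.06873564] [-3.13741570e+00 -8.83121923e-04 -7.85276487e-02] [-1.09209867  1.38532386  4.9304535 ]
```

View pics/s7c.png

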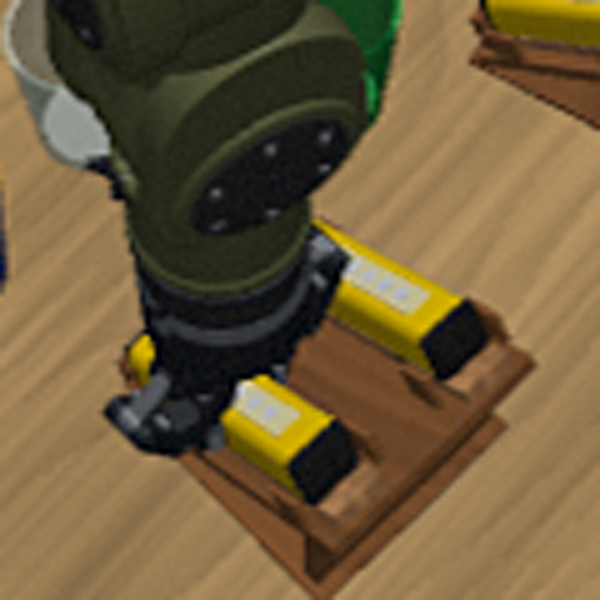

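View pics/wrist7.png

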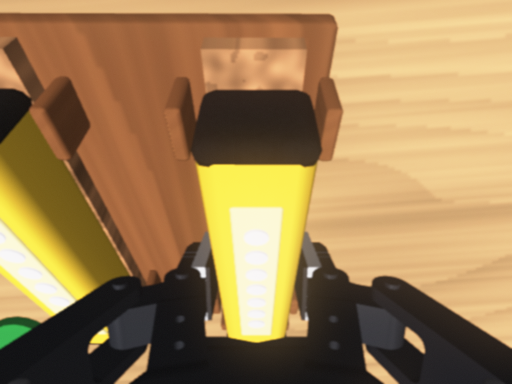

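>>> {"op": "move_arm", "data": {
  "slide": [
    [0, 0, 0],
    [0, 0, 0],
    [0, 0, 0],
    [0, 0, 0]
  ],
  "spin": [0, 0, 0, 0],
  "hand": [0.5, 0.4, 0.35, 0.35]
}}

```text
time: 8.8
tcp_pos: [0.5817, -0.1871, 0.0671]
tcp_rot: [-3.137, 0.001, -0.079]
contact_force: [-0.8, -0.2, 0.8]
grip_width: 0.0553
```

>>> {"op": "move_arm", "data": {
  "slide": [
    [0, 0, -10],
    [0, 0, -25],
    [0, 0, -45],
    [0, 0, -50],
    [0, 0, 0]
  ],
  "spin": [0, 0, 0, 0, 0],
  "hand": [0.35, 0.35, 0.35, 0.35, 0]
}}

```text
time: 9.43
tcp_pos: [0.5817, -0.1878, 0.2032]
tcp_rot: [-3.137, 0.001, -0.079]
contact_force: [0.6, -0.1, -0.4]
grip_width: 0.072
```

```bash
python3 - <<'E'
from h import *
from station import telemetry, optics
for n in("wrist","scene"):
    c=optics.capture(n);np.save(f"pics/{n}8.npy",c,allow_pickle=True);cv2.imwrite(f"pics/{n}8.png",c["color"][:,:,::-1])
    if n=="scene":crop(c,200,180,320,300,5,"pics/s8c.png")
s=telemetry.get_state();print(s["time"],s["tcp_pos"],s["tcp_rot"],s["contact_force"])
E
```

```text
9.525 [ 0.57938482 -0.18703051  0.19887   ] [-3.13527402  0.00747058 -0.07852338] [ 0.73876211  0.54316639 -0.72148828]
```

View pics/s8c.png

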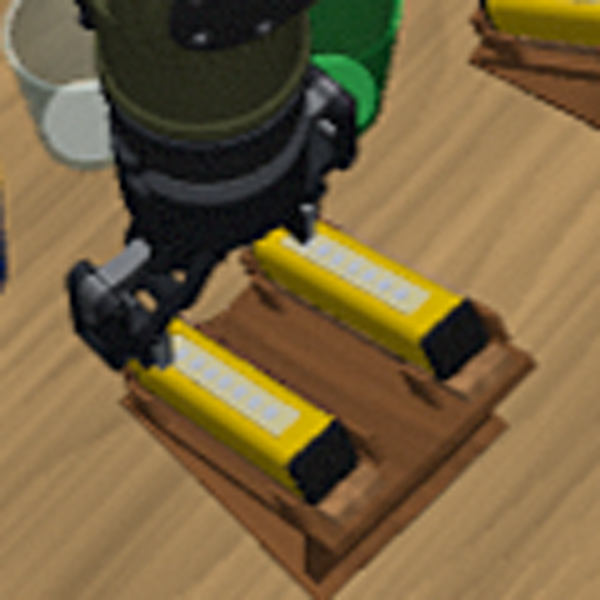

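View pics/wrist8.png

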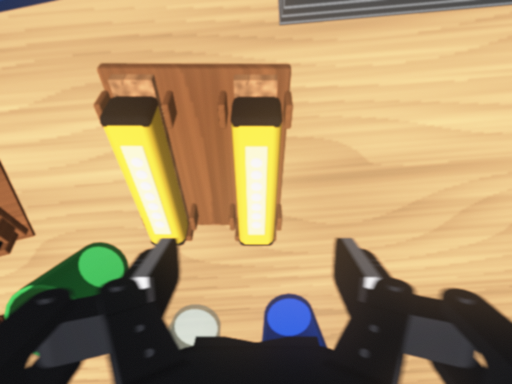

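>>> {"op": "move_arm", "data": {
  "slide": [
    [-11, -56, -2],
    [-11, -56, -2],
    [-11, -56, -1],
    [-11, -56, -1],
    [-11, -56, -1],
    [-11, -56, -1],
    [-11, -56, 0],
    [-11, -56, 0],
    [-11, -56, 0],
    [-11, -50, 0]
  ],
  "spin": [0, 0, 0, 0, 0, 0, 0, 0, 0, 0],
  "hand": [0, 0, 0, 0, 0, 0, 0, 0, 0, 0]
}}

```text
time: 10.78
tcp_pos: [0.4639, 0.172, 0.2308]
tcp_rot: [-2.948, 0.039, 0.227]
contact_force: [-0.1, 0.7, -0.6]
grip_width: 0.0853
```

>>> {"op": "move_arm", "data": {
  "slide": [
    [0, 0, 10],
    [0, 0, 10],
    [0, 0, 10],
    [0, 0, 10],
    [0, 0, 0]
  ],
  "spin": [-0.143, -0.143, -0.143, -0.143, 0],
  "hand": [0, 0, 0, 0, 0]
}}

```text
time: 11.4
tcp_pos: [0.4559, 0.1812, 0.1884]
tcp_rot: [-2.955, -0.07, 0.81]
contact_force: [-0.9, 0.2, -0.5]
grip_width: 0.0858
```

```bash
python3 - <<'E'
from h import *
from station import telemetry, optics
for n in("wrist","top"):
    c=optics.capture(n);np.save(f"pics/{n}9.npy",c,allow_pickle=True);cv2.imwrite(f"pics/{n}9.png",c["color"][:,:,::-1])
s=telemetry.get_state();print(s["time"],s["tcp_pos"],s["tcp_rot"],s["contact_force"])
L=ylight(load("wrist9"),.03);print(L)
print(delta(s,[L[0][0],L[0][1],.001]), "spin",-(L[2]-s["tcp_rot"][2]))
E
```

```text
11.5 [0.45679464 0.18123937 0.18931929] [-2.95560536 -0.07167393  0.8086518 ] [-0.48688566  0.18471925  0.14150274]
(array([0.56544953, 0.08404545, 0.03      ]), np.float64(0.06559541028396376), np.float64(-0.0896395348163307), ((457.9296875, 189.56057739257812), (22.499229431152344, 83.61653137207031), 58.73626708984375))
[  4.7 145.7 188.3] spin 0.8982913309835142
```

View pics/wrist9.png

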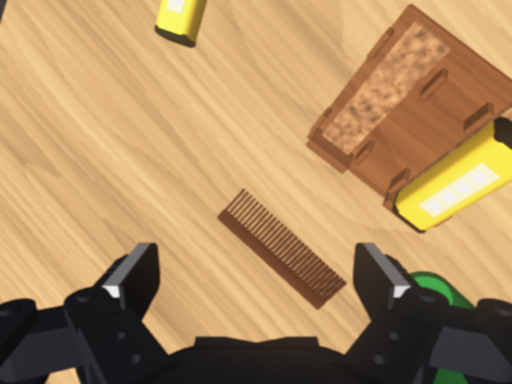

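View pics/top9.png

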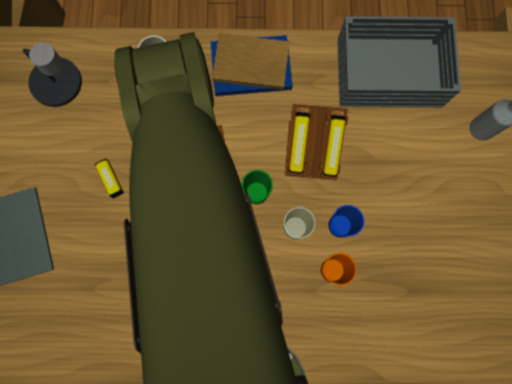

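```bash
python3 - <<'E'
from h import *
from scipy.spatial.transform import Rotation as Ro
from station import telemetry
s=telemetry.get_state();print(np.round(s["qpos"],3),sum(s["qpos"][1:4]))
R=Ro.from_euler("xyz",s["tcp_rot"]).as_matrix();z=R[:,2];print(R.round(3));q=s["qpos"][0]
print("radial",z@[np.cos(q),np.sin(q),0],"tang",z@[-np.sin(q),np.cos(q),0])
E
```

```text
[ 0.247  0.163 -0.353  1.094  0.195  2.569] 0.9037677865777964
[[ 0.689  0.72  -0.085]
 [ 0.721 -0.669  0.179]
 [ 0.072 -0.184 -0.98 ]]
radial -0.03897135147647956 tang 0.19398064903121634
```

>>> {"op": "move_arm", "data": {
  "slide": [
    [0, 0, -20],
    [0, 0, -20],
    [0, 0, -10],
    [0, 0, 0],
    [0, 0, 0],
    [0, 0, 0],
    [0, 0, 0],
    [0, 0, 0],
    [0, 0, 0],
    [0, 0, 0]
  ],
  "spin": [-0.18, -0.18, -0.18, -0.18, -0.18, -0.18, -0.18, -0.18, -0.18, -0.18],
  "hand": [0, 0, 0, 0, 0, 0, 0, 0, 0, 0]
}}

```text
time: 12.75
tcp_pos: [0.4632, 0.172, 0.245]
tcp_rot: [3.018, -0.155, 2.662]
contact_force: [-0.8, 0.2, -0.0]
grip_width: 0.0856
```

```bash
cat > st.py <<'E'
from h import *
from scipy.spatial.transform import Rotation as Ro
from station import telemetry
s=telemetry.get_state();q=s["qpos"][0]
R=Ro.from_euler("xyz",s["tcp_rot"]).as_matrix();z=R[:,2]
print(round(s["time"],2),"q",np.round(s["qpos"],3),"p",np.round(s["tcp_pos"],4),"yaw",round(np.arctan2(R[1,0],R[0,0]),3),"toolz",z.round(3),"rad/tan",round(z@[np.cos(q),np.sin(q),0],3),round(z@[-np.sin(q),np.cos(q),0],3))
E
python3 st.py
```

```text
12.75 q [ 0.225  0.136 -0.255  1.217  0.195  0.711] p [0.4632 0.172  0.245 ] yaw 2.662 toolz [-0.079  0.181 -0.98 ] rad/tan -0.037 0.194
```

>>> {"op": "move_arm", "data": {
  "slide": [
    [0, 0, 0],
    [0, 0, 0],
    [0, 0, 0],
    [0, 0, 0],
    [0, 0, 0],
    [0, 0, 0],
    [0, 0, 0],
    [0, 0, 0],
    [0, 0, 0],
    [0, 0, 0]
  ],
  "spin": [-0.185, -0.185, -0.185, -0.185, -0.185, -0.185, -0.185, -0.185, -0.185, -0.185],
  "hand": [0, 0, 0, 0, 0, 0, 0, 0, 0, 0]
}}

```text
time: 14.0
tcp_pos: [0.4652, 0.1718, 0.2503]
tcp_rot: [3.035, 0.167, -1.766]
contact_force: [-0.5, 0.9, -0.7]
grip_width: 0.0856
```

>>> {"op": "move_arm", "data": {
  "slide": [
    [0, 0, 0],
    [0, 0, 0],
    [0, 0, 0],
    [0, 0, 0],
    [0, 0, 0],
    [0, 0, 0],
    [0, 0, 0],
    [0, 0, 0],
    [0, 0, 0],
    [0, 0, 0]
  ],
  "spin": [-0.185, -0.185, -0.185, -0.185, -0.185, -0.185, -0.185, -0.185, -0.185, -0.185],
  "hand": [0, 0, 0, 0, 0, 0, 0, 0, 0, 0]
}}

```text
time: 15.25
tcp_pos: [0.4672, 0.1716, 0.2556]
tcp_rot: [-2.949, 0.044, 0.122]
contact_force: [0.3, -0.3, -0.6]
grip_width: 0.0852
```

```bash
python3 st.py
```

```text
15.25 q [ 0.222  0.127 -0.241  1.227  0.196 -3.039] p [0.4672 0.1716 0.2556] yaw 0.122 toolz [-0.066  0.184 -0.981] rad/tan -0.024 0.195
```

>>> {"op": "move_arm", "data": {
  "slide": [
    [0, 0, 0],
    [0, 0, 0],
    [0, 0, 0]
  ],
  "spin": [-0.18, -0.18, -0.18],
  "hand": [0, 0, 0]
}}

```text
time: 15.62
tcp_pos: [0.4261, 0.2706, 0.2567]
tcp_rot: [-3.046, -0.049, 0.5]
contact_force: [1.4, -0.3, -0.5]
grip_width: 0.0855
```

```bash
python3 st.py
```

```text
15.62 q [ 0.503  0.081 -0.281  1.16   0.096 -3.138] p [0.4261 0.2706 0.2567] yaw 0.5 toolz [-0.003  0.107 -0.994] rad/tan 0.049 0.095
```

>>> {"op": "move_arm", "data": {
  "slide": [
    [0, 0, 0]
  ],
  "spin": [-0.18],
  "hand": [0]
}}

```text
time: 15.75
tcp_pos: [0.4003, 0.3078, 0.2573]
tcp_rot: [-3.092, -0.066, 0.62]
contact_force: [-0.2, 1.5, -0.9]
grip_width: 0.0855
```

```bash
python3 st.py
```

```text
15.75 q [ 0.623  0.067 -0.293  1.145  0.049 -3.138] p [0.4003 0.3078 0.2573] yaw 0.62 toolz [ 0.025  0.078 -0.997] rad/tan 0.066 0.049
```

>>> {"op": "move_arm", "data": {
  "slide": [
    [0, 0, 0],
    [0, 0, 0],
    [0, 0, 0],
    [0, 0, 0]
  ],
  "spin": [-0.18, 0.15, 0.15, 0.0],
  "hand": [0, 0, 0, 0]
}}

```text
time: 16.25
tcp_pos: [0.3668, 0.3456, 0.2597]
tcp_rot: [-3.116, -0.072, 0.437]
contact_force: [-0.2, 0.2, -0.1]
grip_width: 0.0855
```

```bash
python3 st.py; python3 - <<'E'
from h import *
from station import telemetry
print(delta(telemetry.get_state(),[.511,.384,.15]))
E
```

```text
16.25 q [ 7.550e-01  5.500e-02 -3.000e-01  1.139e+00  1.000e-03 -2.825e+00] p [0.3668 0.3456 0.2597] yaw 0.437 toolz [ 0.055  0.053 -0.997] rad/tan 0.076 0.001
[146.9  26.2 109.7]
```

```bash
cat >> h.py <<'E'
from scipy.spatial.transform import Rotation as Ro
def delta3(s,tgt):
    R=Ro.from_euler("xyz",s["tcp_rot"]).as_matrix(); return (1000*R.T@(np.array(tgt)-np.array(s["tcp_pos"]))).round(1)
E
python3 - <<'E'
from h import *
from station import telemetry
print(delta3(telemetry.get_state(),[.505,.379,.15]))
E
```

```text
[131.1  31.2 118.8]
```

>>> {"op": "move_arm", "data": {
  "slide": [
    [44, 10, 30],
    [44, 10, 30],
    [43, 11, 30],
    [0, 0, 28],
    [0, 0, 0],
    [0, 0, 0]
  ],
  "spin": [0, 0, -0.03, -0.03, 0, 0],
  "hand": [0, 0, 0, 0, 0, 0]
}}

```text
time: 17.0
tcp_pos: [0.5119, 0.3804, 0.1517]
tcp_rot: [-3.12, -0.08, 0.506]
contact_force: [0.0, -1.0, 0.2]
grip_width: 0.0856
```

```bash
python3 st.py; python3 - <<'E'
from h import *
from station import telemetry, optics
c=optics.capture("wrist");np.save("pics/w10.npy",c,allow_pickle=True);cv2.imwrite("pics/w10.png",c["color"][:,:,::-1])
s=telemetry.get_state();L=ylight(c,.03);print(L);print(delta3(s,[L[0][0],L[0][1],.04]))
E
```

```text
17.0 q [ 0.633  0.356 -0.177  0.956  0.012 -3.015] p [0.5119 0.3804 0.1517] yaw 0.506 toolz [ 0.059  0.058 -0.997] rad/tan 0.082 0.012
(array([0.5111291 , 0.38388859, 0.03      ]), np.float64(0.05436902201041749), np.float64(0.5082767755910235), ((255.5, 194.5), (63.0, 19.0), 90.0))
[ -7.6  -0.9 111.5]
```

View pics/w10.png

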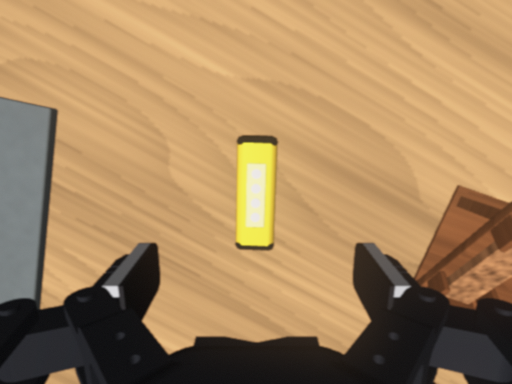

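>>> {"op": "move_arm", "data": {
  "slide": [
    [-4, 0, 40],
    [-3, -1, 40],
    [-2, 0, 30],
    [0, 0, 10],
    [0, 0, 0]
  ],
  "spin": [0.01, 0, 0, 0, 0],
  "hand": [0, 0, 0, 0, 0]
}}

```text
time: 17.68
tcp_pos: [0.5144, 0.3883, 0.0391]
tcp_rot: [-3.117, -0.094, 0.497]
contact_force: [0.1, -0.2, 0.3]
grip_width: 0.0856
```

```bash
python3 st.py; python3 - <<'E'
from h import *
from station import telemetry
print(delta3(telemetry.get_state(),[.5115,.3845,.003]))
E
```

```text
17.68 q [ 0.641  0.456 -0.311  0.708  0.011 -2.999] p [0.5144 0.3883 0.0391] yaw 0.497 toolz [ 0.071  0.067 -0.995] rad/tan 0.097 0.011
[-7.7  2.8 35.5]
```

>>> {"op": "move_arm", "data": {
  "slide": [
    [-4, 2, 16],
    [-3, 1, 11],
    [-1, 0, 5],
    [0, 0, 2],
    [0, 0, 0]
  ],
  "spin": [0, 0, 0, 0, 0],
  "hand": [0, 0, 0, 0, 0]
}}

```text
time: 18.3
tcp_pos: [0.513, 0.3852, 0.0057]
tcp_rot: [-3.116, -0.099, 0.497]
contact_force: [-0.0, 0.1, -0.4]
grip_width: 0.0854
```

```bash
python3 st.py; python3 - <<'E'
from h import *
from station import telemetry
print(delta3(telemetry.get_state(),[.5115,.3845,.003]))
E
```

```text
18.3 q [ 0.638  0.486 -0.354  0.629  0.011 -3.001] p [0.513  0.3852 0.0057] yaw 0.497 toolz [ 0.075  0.07  -0.995] rad/tan 0.101 0.011
[-1.9  0.   2.5]
```

>>> {"op": "move_arm", "data": {
  "slide": [
    [-2, 0, 1],
    [0, 0, 0],
    [0, 0, 0],
    [0, 0, 0],
    [0, 0, 0],
    [0, 0, 0]
  ],
  "spin": [0, 0, 0, 0, 0, 0],
  "hand": [0, 0.5, 1, 1, 1, 1],
  "squeeze": 25
}}

```text
time: 19.05
tcp_pos: [0.5119, 0.3848, 0.0055]
tcp_rot: [-3.116, -0.101, 0.497]
contact_force: [-0.7, -0.6, -0.9]
grip_width: 0.0337
```

```bash
python3 st.py
```

```text
19.05 q [ 0.639  0.484 -0.359  0.625  0.011 -3.001] p [0.5119 0.3848 0.0055] yaw 0.497 toolz [ 0.076  0.07  -0.995] rad/tan 0.103 0.011
```

>>> {"op": "move_arm", "data": {
  "slide": [
    [0, 0, -20],
    [0, 0, -50],
    [0, 0, -55],
    [0, 0, -55],
    [0, 0, -10],
    [0, 0, 0]
  ],
  "spin": [0, 0, 0.11, 0.11, 0.11, 0],
  "hand": [1, 1, 1, 1, 1, 1]
}}

```text
time: 19.8
tcp_pos: [0.4955, 0.3699, 0.1978]
tcp_rot: [-3.086, -0.082, 0.157]
contact_force: [0.1, -0.4, -0.8]
grip_width: 0.0335
```

```bash
python3 st.py;  python3 - <<'E'
from h import *
from station import telemetry, optics
c=optics.capture("wrist");np.save("pics/w11.npy",c,allow_pickle=True);cv2.imwrite("pics/w11.png",c["color"][:,:,::-1])
s=telemetry.get_state();R=Ro.from_euler("xyz",s["tcp_rot"]).as_matrix()
for d in (.044,.047,.050,.053,.027): print(d,proj(c,np.array(s["tcp_pos"])+R@[d,0,-.0255]+0).round(1))
print(delta3(s,[.557,.19,.20]))
E
```

```text
19.8 q [ 0.635  0.279 -0.176  1.018  0.012 -2.665] p [0.4955 0.3699 0.1978] yaw 0.157 toolz [ 0.072  0.067 -0.995] rad/tan 0.098 0.012
0.044 [256.5 166.5]
0.047 [256.5 158.4]
0.05 [256.5 150.2]
0.053 [256.5 141.9]
0.027 [256.5 210.4]
[ 32.5 187.1 -10.3]
```

View pics/w11.png

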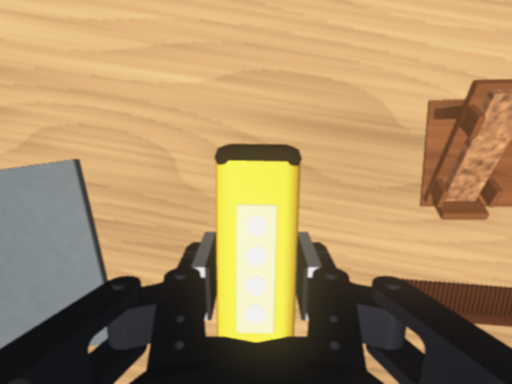

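>>> {"op": "move_arm", "data": {
  "slide": [
    [8, 45, 0],
    [8, 45, 0],
    [7, 45, 0],
    [5, 45, 5],
    [0, 0, 0],
    [0, 0, 0]
  ],
  "spin": [0, 0, 0, 0, 0, 0],
  "hand": [1, 1, 1, 1, 1, 1]
}}

```text
time: 20.6
tcp_pos: [0.5506, 0.1921, 0.1749]
tcp_rot: [-3.09, -0.07, 0.172]
contact_force: [0.3, -0.7, -1.1]
grip_width: 0.0338
```

```bash
python3 st.py;  python3 - <<'E'
from h import *
from station import telemetry, optics
c=optics.capture("wrist");np.save("pics/w12.npy",c,allow_pickle=True);cv2.imwrite("pics/w12.png",c["color"][:,:,::-1])
s=telemetry.get_state()
print(delta3(s,[.5515,.19,.11]))
ps=.17;th=np.radians(32);O=np.array([.5575,.190,.058])
u=np.array([np.cos(th)*np.cos(ps),np.cos(th)*np.sin(ps),np.sin(th)]);l=np.array([-np.sin(ps),np.cos(ps),0])
for a in(.056,.062,-.05):
  for w in(.015,-.015): print(a,w,proj(c,O+u*a+l*w).round(1))
E
```

```text
20.6 q [ 0.312  0.246 -0.272  0.976  0.042 -3.002] p [0.5506 0.1921 0.1749] yaw 0.172 toolz [ 0.06   0.063 -0.996] rad/tan 0.076 0.042
[-3.8  5.7 64.5]
0.056 0.015 [246.4 130.3]
0.056 -0.015 [288.8 130.6]
0.062 0.015 [246.  122.9]
0.062 -0.015 [289.2 123.2]
-0.05 0.015 [251.1 227.5]
-0.05 -0.015 [283.3 228.2]
```

View pics/w12.png

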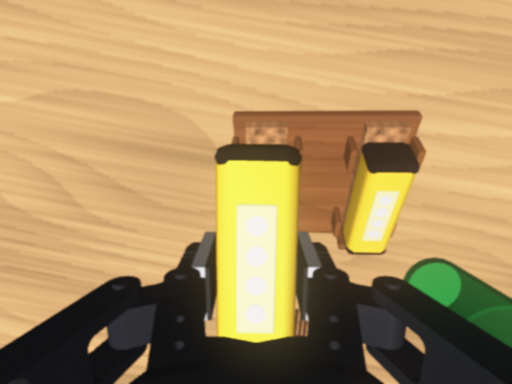

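>>> {"op": "move_arm", "data": {
  "slide": [
    [-1, 2, 20],
    [-1, 2, 20],
    [-1, 1, 18],
    [0, 0, 4],
    [0, 0, 0]
  ],
  "spin": [0, 0, 0, 0, 0],
  "hand": [1, 1, 1, 1, 1]
}}

```text
time: 21.28
tcp_pos: [0.5508, 0.1964, 0.1108]
tcp_rot: [-3.089, -0.07, 0.183]
contact_force: [0.4, 0.6, -1.3]
grip_width: 0.0337
```

```bash
python3 st.py;  python3 - <<'E'
from h import *
from station import telemetry, optics
for n in("wrist","scene"):
    c=optics.capture(n);np.save(f"pics/{n}13.npy",c,allow_pickle=True)
    crop(c,*((150,80,350,230,4) if n=="wrist" else (250,120,400,230,5)),f"pics/{n}13c.png")
s=telemetry.get_state()
print(delta3(s,[.5515,.19,.09]))
E
```

```text
21.27 q [ 0.318  0.299 -0.357  0.838  0.042 -3.006] p [0.5508 0.1964 0.1108] yaw 0.183 toolz [ 0.059  0.064 -0.996] rad/tan 0.076 0.042
[-2.4  7.2 20.9]
```

View pics/wrist13c.png

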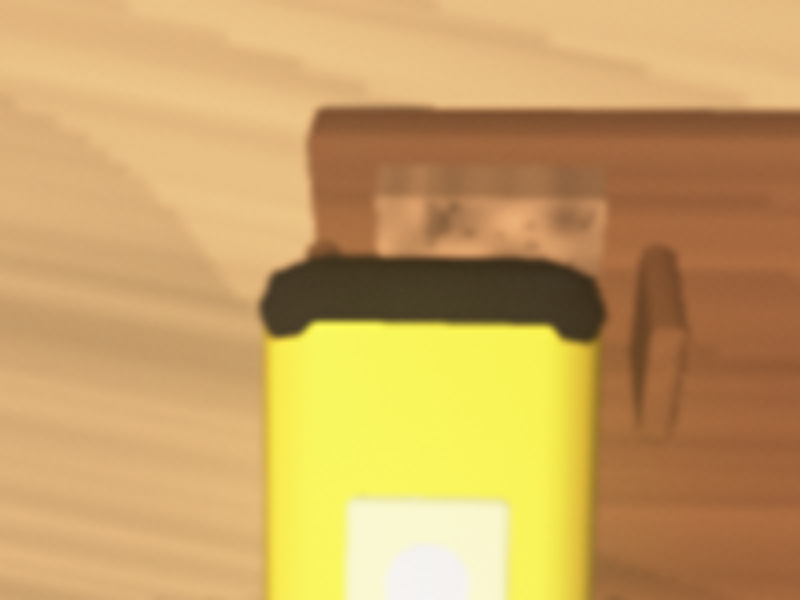

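View pics/scene13c.png

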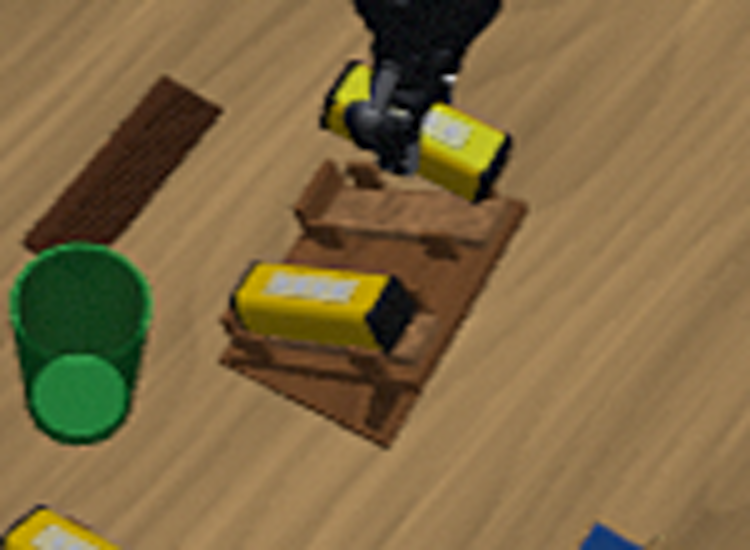

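>>> {"op": "move_arm", "data": {
  "slide": [
    [-1, 4, 0],
    [0, 3, 4],
    [0, 0, 2],
    [0, 0, 0]
  ],
  "spin": [0.01, 0, 0, 0],
  "hand": [1, 1, 1, 1]
}}

```text
time: 21.88
tcp_pos: [0.5531, 0.1892, 0.1062]
tcp_rot: [-3.088, -0.073, 0.171]
contact_force: [0.4, 0.5, -1.3]
grip_width: 0.0336
```

```bash
python3 st.py;  python3 - <<'E'
from h import *
from station import telemetry, optics
for n in("wrist",):
    c=optics.capture(n);np.save(f"pics/{n}14.npy",c,allow_pickle=True)
    crop(c,*((150,80,350,230,4) if n=="wrist" else (250,120,400,230,5)),f"pics/{n}14c.png")
s=telemetry.get_state()
print(delta3(s,[.5515,.19,.09]))
E
```

```text
21.88 q [ 0.305  0.301 -0.367  0.823  0.043 -3.008] p [0.5531 0.1892 0.1062] yaw 0.171 toolz [ 0.063  0.065 -0.996] rad/tan 0.079 0.043
[-2.7 -0.2 16.2]
```

View pics/wrist14c.png

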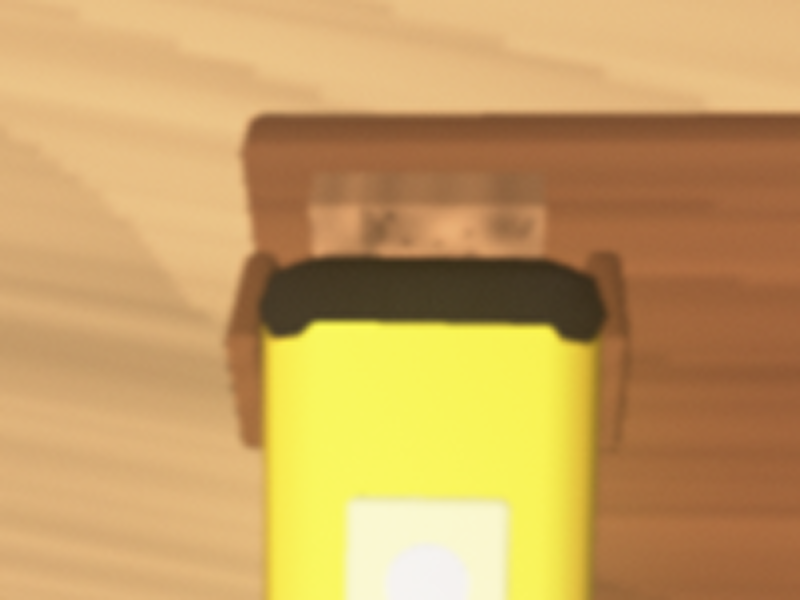

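>>> {"op": "move_arm", "data": {
  "slide": [
    [-1, 0, 8],
    [-1, 0, 8],
    [-1, 0, 8],
    [-1, 0, 6]
  ],
  "spin": [0, 0, 0, 0],
  "hand": [1, 1, 1, 1]
}}

```text
time: 22.42
tcp_pos: [0.5498, 0.1903, 0.0745]
tcp_rot: [-3.088, -0.072, 0.171]
contact_force: [-3.6, -1.7, 4.8]
grip_width: 0.0336
```

```bash
python3 st.py
```

```text
22.43 q [ 0.309  0.329 -0.41   0.754  0.043 -3.005] p [0.5498 0.1903 0.0745] yaw 0.171 toolz [ 0.061  0.065 -0.996] rad/tan 0.078 0.043
```

>>> {"op": "move_arm", "data": {
  "slide": [
    [0, 0, 5],
    [0, 0, 4],
    [0, 0, 3],
    [0, 0, 0]
  ],
  "spin": [0, 0, 0, 0],
  "hand": [1, 1, 1, 1]
}}

```text
time: 22.92
tcp_pos: [0.5495, 0.1909, 0.0612]
tcp_rot: [-3.088, -0.07, 0.172]
contact_force: [-2.7, -0.6, 2.1]
grip_width: 0.0336
```

```bash
python3 st.py;  python3 - <<'E'
from h import *
from station import telemetry, optics
for n in("wrist","scene"):
    c=optics.capture(n);np.save(f"pics/{n}15.npy",c,allow_pickle=True)
    crop(c,*((100,50,400,250,2) if n=="wrist" else (250,120,400,230,5)),f"pics/{n}15c.png")
E
```

```text
22.93 q [ 0.31   0.344 -0.422  0.728  0.043 -3.003] p [0.5495 0.1909 0.0612] yaw 0.172 toolz [ 0.059  0.064 -0.996] rad/tan 0.076 0.043
```

View pics/wrist15c.png

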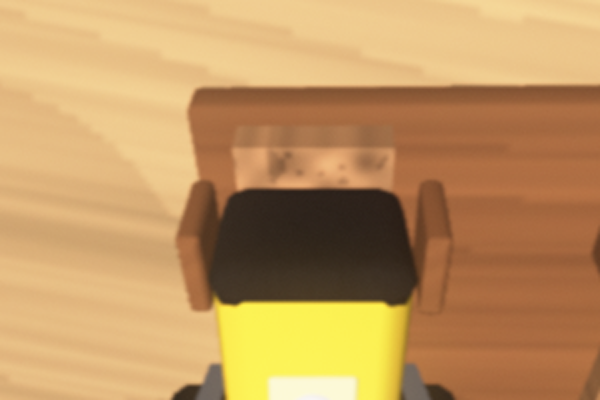

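View pics/scene15c.png

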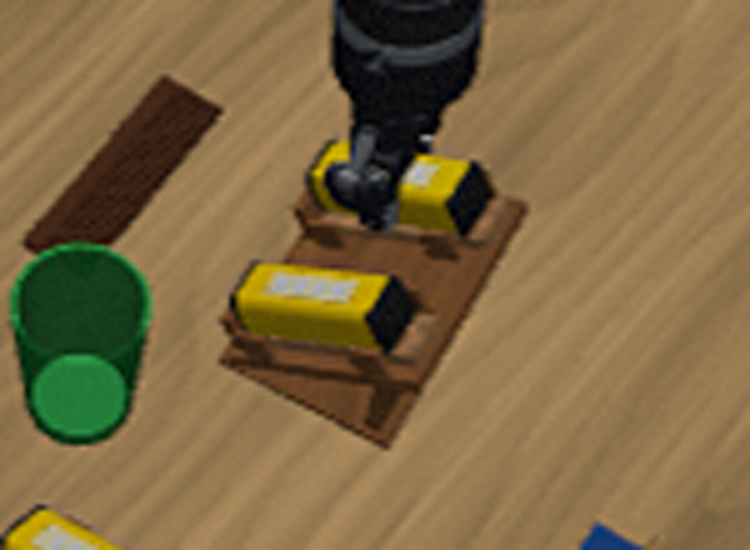

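>>> {"op": "move_arm", "data": {
  "slide": [
    [0, 0, 2],
    [-3, 0, 2],
    [-3, 0, 2],
    [-3, 0, 2],
    [0, 0, 0]
  ],
  "spin": [0, 0, 0, 0, 0],
  "hand": [1, 1, 1, 1, 1]
}}

```text
time: 23.65
tcp_pos: [0.5471, 0.1911, 0.0561]
tcp_rot: [-3.088, -0.082, 0.171]
contact_force: [-3.0, -0.9, 1.2]
grip_width: 0.0339
```

```bash
python3 st.py;  python3 - <<'E'
from h import *
from station import telemetry, optics
for n in("wrist","scene"):
    c=optics.capture(n);np.save(f"pics/{n}16.npy",c,allow_pickle=True)
    crop(c,*((100,0,400,250,2) if n=="wrist" else (250,120,400,230,5)),f"pics/{n}16c.png")
E
```

```text
23.65 q [ 0.313  0.338 -0.447  0.697  0.041 -3.   ] p [0.5471 0.1911 0.0561] yaw 0.171 toolz [ 0.072  0.066 -0.995] rad/tan 0.089 0.041
```

View pics/wrist16c.png

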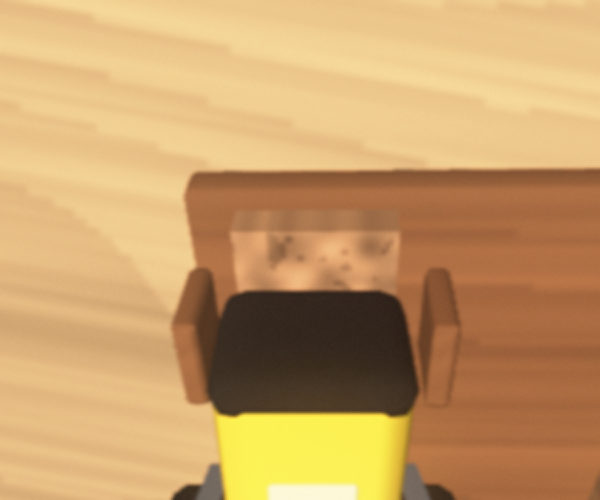

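View pics/scene16c.png

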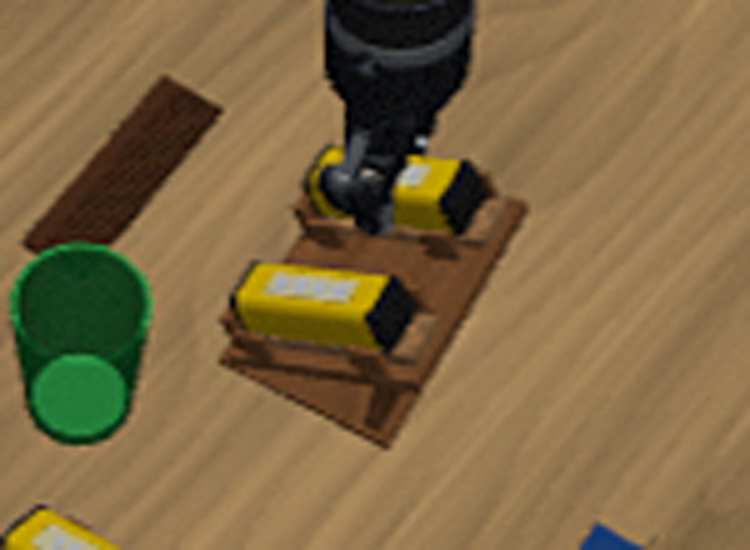

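>>> {"op": "move_arm", "data": {
  "slide": [
    [-4, 0, 2],
    [-4, 0, 2],
    [-3, 0, 1],
    [0, 0, 0]
  ],
  "spin": [0, 0, 0, 0],
  "hand": [1, 1, 1, 1]
}}

```text
time: 24.25
tcp_pos: [0.5474, 0.1915, 0.0554]
tcp_rot: [-3.089, -0.102, 0.17]
contact_force: [0.2, -0.6, -1.0]
grip_width: 0.0336
```

```bash
python3 st.py;  python3 - <<'E'
from h import *
from station import telemetry, optics
for n in("wrist","scene"):
    c=optics.capture(n);np.save(f"pics/{n}17.npy",c,allow_pickle=True)
    crop(c,*((100,0,400,250,2) if n=="wrist" else (250,120,400,230,5)),f"pics/{n}17c.png")
E
```

```text
24.25 q [ 0.315  0.325 -0.47   0.667  0.038 -2.998] p [0.5474 0.1915 0.0554] yaw 0.17 toolz [ 0.092  0.07  -0.993] rad/tan 0.109 0.038
```

View pics/scene17c.png

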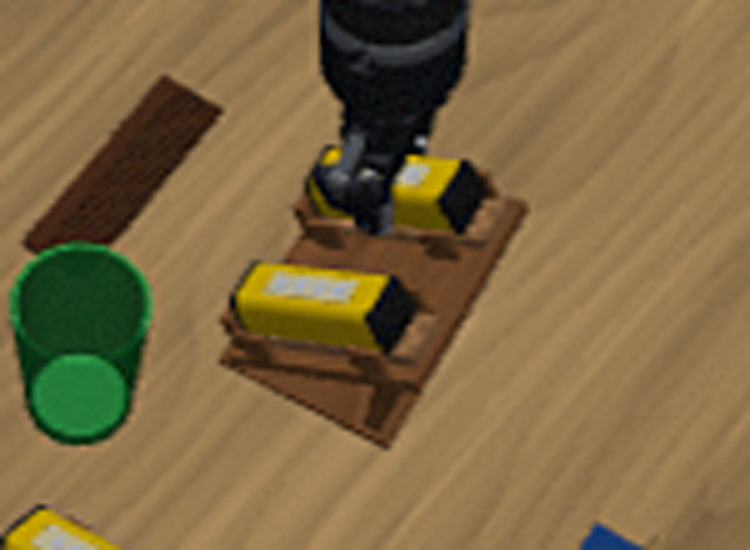

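>>> {"op": "move_arm", "data": {
  "slide": [
    [0, 0, 0],
    [0, 0, 0],
    [0, 0, 0],
    [0, 0, 0]
  ],
  "spin": [0, 0, 0, 0],
  "hand": [0.5, 0.4, 0.35, 0.35]
}}

```text
time: 24.85
tcp_pos: [0.5435, 0.1909, 0.0527]
tcp_rot: [-3.089, -0.095, 0.171]
contact_force: [0.3, -0.6, 0.3]
grip_width: 0.0557
```

>>> {"op": "move_arm", "data": {
  "slide": [
    [0, 0, -10],
    [0, -1, -25],
    [0, -2, -45],
    [0, 0, -50],
    [0, 0, 0]
  ],
  "spin": [0, 0, 0, 0, 0],
  "hand": [0.35, 0.35, 0.35, 0.35, 0.35]
}}

```text
time: 25.48
tcp_pos: [0.5313, 0.1847, 0.1882]
tcp_rot: [-3.088, -0.095, 0.171]
contact_force: [0.6, 0.5, 0.3]
grip_width: 0.0557
```

```bash
python3 st.py;  python3 - <<'E'
from h import *
from station import telemetry, optics
for n in("wrist","scene","top"):
    c=optics.capture(n);np.save(f"pics/{n}18.npy",c,allow_pickle=True);cv2.imwrite(f"pics/{n}18.png",c["color"][:,:,::-1])
    if n=="scene": crop(c,250,120,400,230,5,f"pics/{n}18c.png")
E
```

```text
25.48 q [ 0.311  0.18  -0.326  0.964  0.039 -3.002] p [0.5313 0.1847 0.1882] yaw 0.171 toolz [ 0.084  0.068 -0.994] rad/tan 0.101 0.039
```

View pics/wrist18.png

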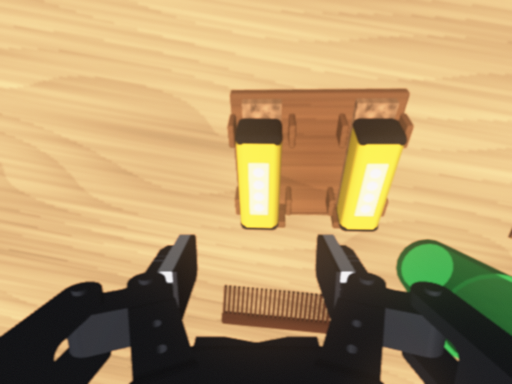

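View pics/scene18c.png

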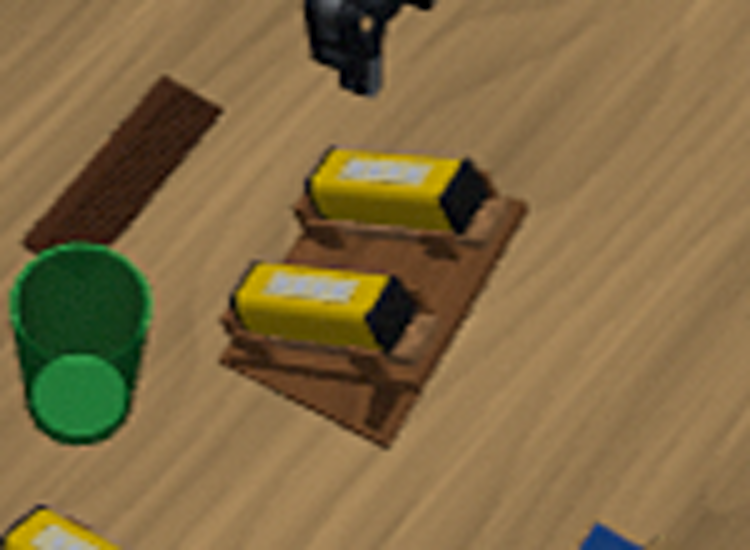

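View pics/top18.png

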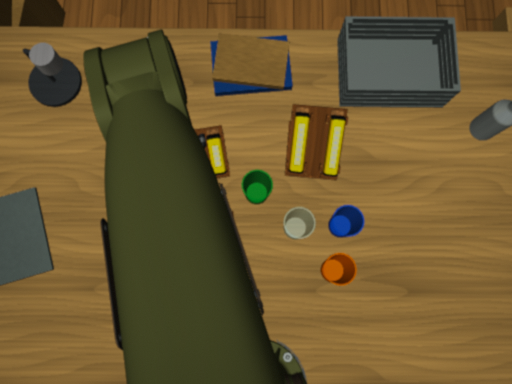

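```bash
python3 - <<'E'
from h import *
for n in("top","scene"):
  for k in("0","18"):
    c=load(n+k);hsv=cv2.cvtColor(c["color"],cv2.COLOR_RGB2HSV)
    m=cv2.morphologyEx(cv2.inRange(hsv,(24,150,110),(36,255,255)),cv2.MORPH_CLOSE,np.ones((7,7)))
    kk,l,st,ce=cv2.connectedComponentsWithStats(m);print(n,k,[(ce[i].round(1).tolist(),int(st[i,4])) for i in range(1,kk) if st[i,4]>100])
from station import telemetry
s=telemetry.get_state();print(np.abs(s["joint_vel"]).max(),s["time"])
E
```

```text
top 0 [([298.8, 143.4], 726), ([215.9, 155.2], 437), ([398.5, 174.5], 680), ([107.1, 176.8], 417)]
top 18 [([298.8, 143.3], 750), ([333.9, 146.4], 765), ([216.0, 154.8], 446)]
scene 0 [([354.6, 119.4], 250), ([311.6, 178.0], 255), ([270.6, 234.3], 453), ([181.1, 305.2], 755)]
scene 18 [([326.3, 154.8], 235), ([311.6, 178.0], 253), ([270.7, 234.4], 457), ([245.2, 257.5], 500)]
0.022826925056151356 25.625
```

Both parked lights have moved less than half a pixel and the tumbler has not visibly moved. I'm handing the job in.

```bash
python3 -c "
from station import manip; print(manip.job_done())"
```

```text
the job is handed in; nothing more can be done
None
```

Both yellow lights are in the free lanes: the long one in the long stand and the short one in the short stand. I handed the job in at about 25.6 s of the 64 s allowed; it reported no verdict.

**Method:** I gripped each light at mid-length and lowered it until its upper end touched the slope. It then pivoted flat between the cheeks, and I drew it down to the stop and released it.

**Last checks:**
- **Placed lights:** In the wrist views taken after each release, the caps and feet of each placed light are level with the parked neighbour to within about 1 px. I did not measure their lane coordinates in mm.
- **Parked lights:** They shifted less than 0.5 px in the top and scene images.
- **Tumbler:** It looks unmoved and upright in the top view, but only by eye.
- **Gripper:** It is clear of everything at z of about 0.19 m. The largest contact force read after a move was about 5 N.

**What went wrong:** On the way to the short light, the last joint hit its range limit and tilted the tool by about 0.19 rad. I worked that down to about 0.08 rad at the opposite limit. It was still about 0.1 rad, mostly along the light, when I gripped and placed the short light. It had no visible effect on the result.

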